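# Spice row back to the wooden rack, reversed

### The job

Move the pepper mill, salt shaker, square jar and lidded white pot from the steel draining rack into the four bays of the wooden rack, in reverse order so that the row reads rightly from the other side of the counter: seen from the robot, the piece farthest left on the draining rack goes into the bay farthest right, and so on, one to a bay. Stand each one upright in the middle of its bay, without tipping any of them over on the way, and leave all four standing there.

Things in the scene. Friction and masses are not known exactly. Their poses are not given: they have to be found in the camera images.
- drain_rack: Steel draining rack, where the row starts: fixed, 100 mm deep (its x) by 305 mm long (its y), tray top 8 mm above the counter, thin rails on front and back edges up to 19 mm. Origin: centre of its underside. x points away from the robot, y along the row to the robot's left, turned up to 0.3 rad. Its four places: y = +112.5, +37.5, -37.5 and -112.5 mm, x = 0.
- wood_rack: Dark wooden rack, empty at the start: fixed, 100 mm deep (its x) by 305 mm long (its y); three light strips part four bays, 71 by 88 mm. Bay floor 10 mm, strips and rims 22 mm above the counter. Origin: centre of its underside. x points away from the robot, y along the row to the robot's left, turned up to 0.3 rad. Bay middles: y = +112.5, +37.5, -37.5 and -112.5 mm, x = 0.
- mill: Wooden pepper mill, dark, turned, with a waist and a small steel knob: loose, about 180 g, 118 mm tall. Round: foot 48 mm across, waist 36 mm at 28-56 mm height, straight head 44 mm across from 68 to 104 mm height (grip here). Origin: centre of its underside, z up.
- shaker: Round steel salt shaker with a domed top: loose, about 140 g, 91 mm tall, straight body 42 mm across up to 74 mm, dome rim 43 mm across. Origin: centre of its underside, z up.
- jar: Square pale glass spice jar with a round aluminium cap: loose, about 220 g, body 46 by 46 mm and 82 mm tall, cap 42 mm across up to 100 mm. Origin: centre of its underside, z up; x and y square to its flat sides.
- pot: Round white ceramic pot whose lid (fixed to it) has a small ball knob: loose, about 240 g, foot 44 mm across, straight sides 54 mm across from 10 to 60 mm height, lid rim 56 mm across up to 65 mm, ball 16 mm across up to 85 mm. Origin: centre of its underside, z up.
- rest_mill: Round cork rest, 68 mm across and 4 mm thick, on the draining rack under the pepper mill at the start; it is fixed there and stays, so it marks where the pepper mill began. Origin: centre of its underside, 8 mm above the counter (the piece stands 12 mm above the counter).
- rest_shaker: Round cork rest, 68 mm across and 4 mm thick, on the draining rack under the salt shaker at the start; it is fixed there and stays, so it marks where the salt shaker began. Origin: centre of its underside, 8 mm above the counter (the piece stands 12 mm above the counter).
- rest_jar: Round cork rest, 68 mm across and 4 mm thick, on the draining rack under the square jar at the start; it is fixed there and stays, so it marks where the square jar began. Origin: centre of its underside, 8 mm above the counter (the piece stands 12 mm above the counter).
- rest_pot: Round cork rest, 68 mm across and 4 mm thick, on the draining rack under the white pot at the start; it is fixed there and stays, so it marks where the white pot began. Origin: centre of its underside, 8 mm above the counter (the piece stands 12 mm above the counter).
Things that resemble listed ones, but are neither listed nor needed, are in the scene too. Leave any blue look-alike of the mill alone.

How it is judged:
By the outcome, as a careful person would: the job done as asked, in the order asked, and still so for the second after the job is handed in, with the robot touching nothing.
It also fails if it takes over 112 s, if anything falls off the work surface, if the arm or the gripper's body presses on something with over 40 N, if the wrist force passes 120 N, or if a joint passes its speed limit or range.

### The arm

A 7-joint arm with a two-finger parallel gripper is mounted at the origin on the work surface. World frame = base frame: x ahead of the robot, y to its left, z up, the work surface at z = 0. Lengths are in m, angles in rad, forces in N, time in s.
With the tool pointing down it reaches from about 0.35 to 0.9 m from the base axis. Payload 19.9 kg.
Tool frame: the origin (TCP) lies midway between the tips of the shut fingers; the grasp point (between the pads) lies 19 mm behind it; z points along the fingers, y is the line along which they close (so a half turn about z gives the same grasp; the last joint's range is limited). The gripper opens to 85 mm and grips with 20 to 120 N. Pads are 22 mm wide; open, the fingers measure 114 mm over their backs; the gripper's body (76 mm by 85 mm) begins 54 mm behind the grasp point. The pads swing forward as they close: fully open they stand 13 mm farther back than shut.
Start: joints at [-1.351, 0.417, -0.01, 1.614, 0.005, 1.111, -0.053], TCP at [0.162, 0.604, 0.209] pointing down, gripper open.
Joint ranges: [-2.81, 2.81], [-0.39, 2.02], [-1.27, 1.25], [0.06, 2.57], [-1.19, 4.33], [0.19, 2], [-2.82, 2.82]. Speed limits (rad/s): [1.89, 1.89, 2.39, 2.39, 3.01, 3.01, 3.01].

### API

Orientations are given as a unit quaternion [x, y, z, w].
In Python, from cell import r gives the robot as it stands.
- The arm moves only by the tool move_arm, never from a script. Its argument "plan" is a list of rows, each an object of numbers: "grip": the closure in counts, from 0 (fully open) to 255 (shut); "tx", "ty", "tz": the shift along the tool's x, y, z in m; "ax", "ay", "az": the turn, a rotation vector about the tool's x, y, z in rad. A call has exactly 5 rows; each row is the pose to reach, as a shift and turn from the pose commanded when the call began, along the tool's axes at that moment; what a row does not reach only later rows make up. A row lasts 1/12 s, in which the tool goes at most 41.7 mm and 7.16 degrees, less where a joint would pass 70% of its speed; a pose out of reach is approached as far as the arm can. A call with a gripper value outside its range is refused whole. The fingers move at their own pace and stop on an object; "force" is the grip in N (left out, the last holds). Time passes only in rows, so rows that repeat a pose let the fingers close, or fill a call up. It gives the time, the measured TCP pose, the force, the opening and the grip force at its end, in the units of the state.
- r.get_obs(): the state, without advancing time (a new reading comes with each control period).
- r.get_image(name): name is "scene" or "top" or "wrist"; returns (picture, depth): 420x560x3 uint8, blue, green, red; 420x560 float32, m along the optical axis (not along the pixel's ray), 0 where there is no reading.
- r.camera_info(name): a dict with "intrinsics" (3x3 intrinsics, pixels), "D" ([k1, k2, p1, p2, k3] as OpenCV has them; the pictures are not rectified), "extrinsics" (4x4, takes a point from camera to world coordinates). Camera axes: x right, y up, looking along -z (the intrinsics and any distortion apply to the point x, -y, -z); pixel columns grow to the right and rows downward; lengths in m; the calibration is good to about 2 mm. A picture is of the moment at which its call begins: read the wrist's pose just before it. camera_info takes no time and is no camera call; for the wrist camera it gives the pose at the moment of the call.
- r.hand_in(): hands the job in; it is judged then, once.
The state is a dict: "t": time; "qpos": joint angles; "qd": joint speeds; "joint_torque": joint torques, N m; "eef_pos": TCP position; "orientation": TCP orientation; "force": force on the tool from outside, world axes, zero at the start; "moment": the same for the moment, N m; "grip_width": finger opening in m; "gripper_force": force on a finger pad.
Only numpy, scipy, OpenCV 4.12 (cv2) and the standard library are available. Lean on these libraries where they do the work, as an engineer would, in place of code of your own. Each camera call takes 0.05 s, during which the arm holds its last target. There are 200 camera calls.

## Working session

There is one attempt and no reset: what is moved stays moved. The work goes in short steps, Python scripts to look and compute and a tool call to move; the robot and the scene stay as the last step left them, time stands still between calls to the robot, and variables do not carry over. Pictures are saved under pics/ and viewed, at most 14 in all, crops included, and the job is handed in when it is done.

Besides the shell and the picture viewer there is one more tool, called by a JSON object that holds its "op" and its "data". move_arm: Moves the arm, as the interface text tells. Its arguments: {"type":"object","properties":{"plan":{"type":"array","items":{"type":"object","properties":{"grip":{"type":"number"},"tx":{"type":"number"},"ty":{"type":"number"},"tz":{"type":"number"},"ax":{"type":"number"},"ay":{"type":"number"},"az":{"type":"number"}}}},"force":{"type":"number"}},"required":["plan"]}

```bash
ls; mkdir -p pics
python3 - <<'E'
from cell import r
import cv2,numpy as np
np.set_printoptions(precision=4,suppress=True)
o=r.get_obs();print(o)
for n in("scene","top"):
    p,d=r.get_image(n);cv2.imwrite(f"pics/{n}0.png",p);np.save(f"pics/{n}0.npy",d)
    print(n,r.camera_info(n))
print(r.camera_info("wrist"))
E
```

```text
pics
{'t': 0.0, 'qpos': array([-1.3505,  0.418 , -0.0103,  1.6142,  0.0047,  1.1107, -0.053 ]), 'qd': array([ 0.0009,  0.0011, -0.0004,  0.0019,  0.0005,  0.0002, -0.0003]), 'joint_torque': array([ -0.0006, -86.4437,   0.6786, -43.4903,   0.019 ,   0.0072,
         0.0001]), 'eef_pos': array([0.1617, 0.6033, 0.208 ]), 'orientation': array([ 0.1305,  0.9914, -0.0006, -0.    ]), 'force': array([-0.2717,  0.1295,  0.9124]), 'moment': array([-0.001 ,  0.0269, -0.0447]), 'gripper_force': 0.0, 'grip_width': 0.08494846434804684}
scene {'intrinsics': array([[444.2788,   0.    , 281.8061],
       [  0.    , 444.2788, 215.812 ],
       [  0.    ,   0.    ,   1.    ]]), 'D': array([-0.1468,  0.    ,  0.    ,  0.    ,  0.    ]), 'extrinsics': array([[ 0.7201, -0.4147,  0.5563,  0.9884],
       [ 0.6938,  0.4432, -0.5677, -0.4976],
       [-0.0111,  0.7947,  0.6069,  0.5745],
       [ 0.    ,  0.    ,  0.    ,  1.    ]])}
top {'intrinsics': array([[422.9624,   0.    , 278.0681],
       [  0.    , 422.9624, 210.6926],
       [  0.    ,   0.    ,   1.    ]]), 'D': array([-0.0951,  0.    ,  0.    ,  0.    ,  0.    ]), 'extrinsics': array([[-0.0287,  0.9977, -0.0619,  0.4369],
       [-0.9996, -0.0285,  0.0037,  0.0093],
       [ 0.002 ,  0.062 ,  0.9981,  0.8587],
       [ 0.    ,  0.    ,  0.    ,  1.    ]])}
{'intrinsics': array([[353.5132,   0.    , 281.5811],
       [  0.    , 353.5132, 212.2535],
       [  0.    ,   0.    ,   1.    ]]), 'D': array([-0.033,  0.   ,  0.   ,  0.   ,  0.   ]), 'extrinsics': array([[ 0.2585, -0.9235, -0.2834,  0.0888],
       [ 0.966 ,  0.2464,  0.0779,  0.6225],
       [-0.0021, -0.2939,  0.9558,  0.3753],
       [ 0.    ,  0.    ,  0.    ,  1.    ]])}
```

View pics/top0.png

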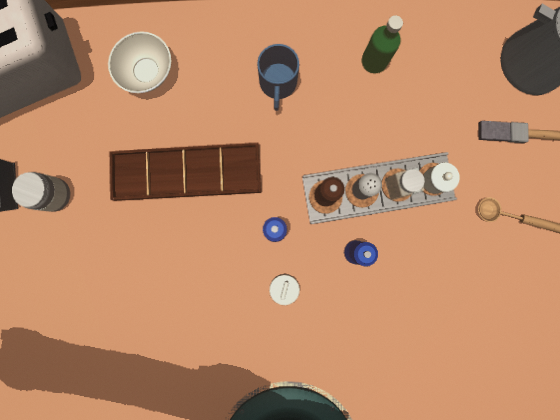

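View pics/scene0.png

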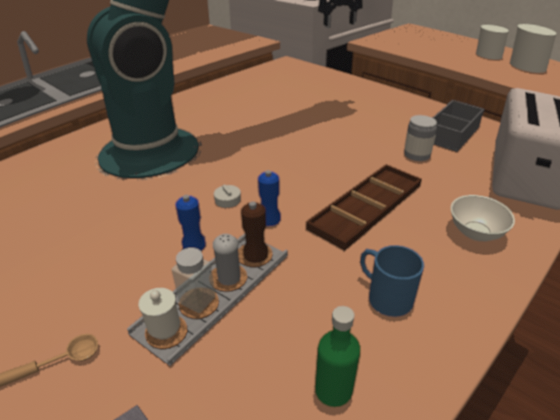

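The top view shows the draining rack at (380,187). On it, from the robot's left to right, are the mill (332,189), shaker (369,184), jar (412,181) and pot (445,178). The wooden rack is at (186,172).

Possible confusions:
- **Mill:** the blue mills at (275,229) and (363,254), and the bottle at (382,48).
- **Pot:** the white lid at (285,290) and the bowl at (140,63).
- **Jar:** the grey-lidded jar at (38,190).

I choose the four pieces on the cork rests. Next is a close crop to check that choice.

```bash
cat > h.py <<'E'
import cv2,numpy as np
from scipy.spatial.transform import Rotation as R
np.set_printoptions(precision=4,suppress=True)
def ray(ci,uv):
    uv=np.asarray(uv,float).reshape(-1,1,2)
    n=cv2.undistortPoints(uv,ci["intrinsics"],ci["D"])[:,0]
    d=np.c_[n[:,0],-n[:,1],-np.ones(len(n))]
    E=ci["extrinsics"]; return E[:3,3],d@E[:3,:3].T      # scaled: depth*d
def plane(ci,uv,z):
    o,d=ray(ci,uv); return o+d*((z-o[2])/d[:,2])[:,None]
def tri(cis,uvs):
    A=np.zeros((3,3));b=np.zeros(3);L=[]
    for c,uv in zip(cis,uvs):
        o,d=ray(c,uv);d=d[0]/np.linalg.norm(d[0]);P=np.eye(3)-np.outer(d,d);A+=P;b+=P@o;L.append((o,P))
    x=np.linalg.solve(A,b);return x,[np.linalg.norm(P@(x-o)) for o,P in L]
def cloud(ci,d):
    v,u=np.indices(d.shape);uv=np.c_[u.ravel(),v.ravel()]
    o,ds=ray(ci,uv);return (o+ds*d.ravel()[:,None]).reshape(*d.shape,3)
def project(ci,X):
    E=np.linalg.inv(ci["extrinsics"]);p=np.atleast_2d(X)@E[:3,:3].T+E[:3,3];p=p*[1,-1,-1]
    return cv2.projectPoints(p,np.zeros(3),np.zeros(3),ci["intrinsics"],ci["D"])[0][:,0]
E
python3 - <<'E'
import cv2,numpy as np
from h import *
from cell import r
t=cv2.imread("pics/top0.png");s=cv2.imread("pics/scene0.png")
a=cv2.resize(t[140:230,295:465],None,fx=4,fy=4,interpolation=2)
b=cv2.resize(s[190:360,120:290],(600,600),interpolation=2)
cv2.imwrite("pics/crop1.png",np.vstack([a,cv2.resize(t[135:210,100:270],None,fx=4,fy=3)[:225]]))
cv2.imwrite("pics/crop2.png",b)
ct=r.camera_info("top");P=cloud(ct,np.load("pics/top0.npy"))
for n,u in dict(knob=(333,188),dome=(369,184),cap=(412,181),ball=(448,176),rackTray=(350,198),wood=(130,175),wood2=(240,170),ctr=(300,240)).items(): print(n,P[u[1],u[0]])
E
```

```text
knob [ 0.5186 -0.0896  0.1318]
dome [ 0.5276 -0.1595  0.1012]
cap [ 0.5297 -0.2356  0.1118]
ball [ 0.5391 -0.3083  0.0985]
rackTray [ 0.5109 -0.1397  0.011 ]
wood [0.5712 0.3066 0.0106]
wood2 [0.5745 0.081  0.0084]
ctr [ 0.4294 -0.0366  0.0015]
```

View pics/crop1.png

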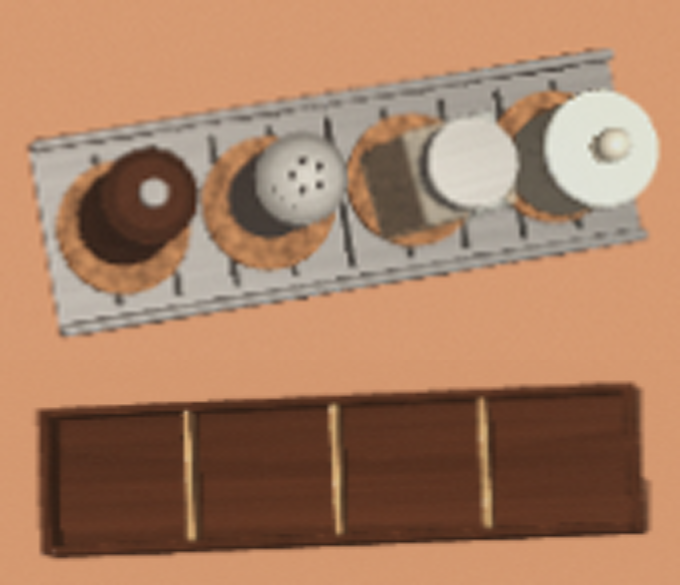

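View pics/crop2.png

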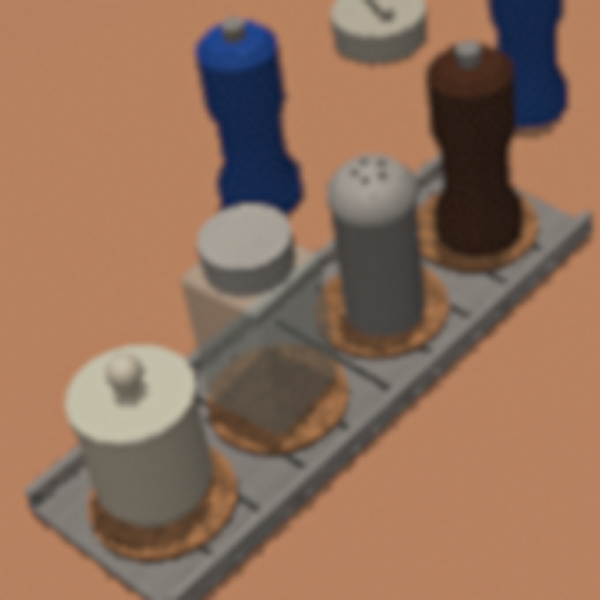

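```bash
cat > m.py <<'E'
from h import *
from cell import r
def objs(cn,z):  # top-surface centroids in world from depth clouds
    ci=r.camera_info(cn);return cloud(ci,np.load(f"pics/{cn}0.npy")),ci
for cn in("top","scene"):
    P,ci=objs(cn,0);im=cv2.imread(f"pics/{cn}0.png")
    print(cn)
    for n,(x,y),z0,z1 in [("millhead",(.5186,-.0896),.085,.14),("shaker",(.5276,-.1595),.09,.12),("jarcap",(.53,-.2356),.107,.12),("jarbody",(.53,-.2356),.082,.1),("lid",(.539,-.308),.068,.082),("ball",(.539,-.308),.088,.11)]:
        m=(np.hypot(P[...,0]-x,P[...,1]-y)<.04)&(P[...,2]>z0)&(P[...,2]<z1)
        q=P[m]; (c,rad)=cv2.minEnclosingCircle(q[:,:2].astype(np.float32)) if len(q) else ((0,0),0)
        print(n,len(q),"med",np.median(q,0) if len(q) else 0,"circ",np.array(c),round(rad,4), "zmax",q[:,2].max() if len(q) else 0)
        if n=="jarbody" and len(q): print("  rect",cv2.minAreaRect(q[:,:2].astype(np.float32)))
    # wood strips
    hsv=cv2.cvtColor(im,cv2.COLOR_BGR2HSV)
    near=(abs(P[...,0]-.575)<.07)&(abs(P[...,1]-.19)<.18)
    dark=((hsv[...,2]<110)&near).astype(np.uint8); 
    cnt=max(cv2.findContours(dark,0,2)[0],key=cv2.contourArea)
    box=cv2.boxPoints(cv2.minAreaRect(cnt)); print("dark hull px",box.round(1).tolist())
    hull=np.zeros_like(dark);cv2.drawContours(hull,[cv2.convexHull(cnt)],-1,1,-1);hull=cv2.erode(hull,np.ones((5,5)))
    st=((hsv[...,2]>120)&(hull>0)).astype(np.uint8)
    k,l,s,c=cv2.connectedComponentsWithStats(st)
    for i in range(1,k):
        if s[i,4]>25:
            uv=c[i];v,u=np.nonzero(l==i);X=plane(ci,np.c_[u,v],.022);X0=X.mean(0);d=np.linalg.svd(X-X0)[2][0];d*=np.sign(d[0])
            print("strip",s[i],uv,X0,"yaw",np.arctan2(d[1],d[0]),"ext",np.ptp((X-X0)@d),"depthz",np.median(P[l==i][:,2]))
E
python3 m.py
```

```text
top
millhead 496 med [ 0.5181 -0.0876  0.1208] circ [ 0.5198 -0.0892] 0.0218 zmax 0.1325459252048773
shaker 426 med [ 0.5275 -0.1616  0.0989] circ [ 0.5287 -0.1637] 0.0222 zmax 0.10623751775347157
jarcap 407 med [ 0.5313 -0.2362  0.1117] circ [ 0.5311 -0.2368] 0.0219 zmax 0.11573479777820583
jarbody 208 med [ 0.5228 -0.2207  0.0929] circ [ 0.5315 -0.2372] 0.0303 zmax 0.09995782176797408
  rect ((0.531259298324585, -0.23716838657855988), (0.04538627713918686, 0.04621822014451027), 14.850021362304688)
lid 603 med [ 0.5398 -0.3085  0.0767] circ [ 0.5403 -0.3108] 0.0285 zmax 0.08082248111160573
ball 62 med [ 0.5397 -0.3096  0.0939] circ [ 0.5402 -0.3113] 0.0082 zmax 0.0993762617514774
dark hull px [[108.19999694824219, 150.8000030517578], [258.8999938964844, 142.39999389648438], [261.70001220703125, 192.3000030517578], [111.0, 200.6999969482422]]
strip [219 147   4  44 113] [220.531  169.2566] [0.5751 0.1188 0.022 ] yaw 0.020317229704771338 ext 0.08700853608788511 depthz 0.021073596914711334
strip [182 150   4  43  91] [183.3626 169.8791] [0.5762 0.1936 0.022 ] yaw 0.023423300119006247 e
[... 767 characters left out ...]
0291 zmax 0.08083470258089387
ball 84 med [ 0.5444 -0.3147  0.0944] circ [ 0.5429 -0.3133] 0.0077 zmax 0.09816279613919743
dark hull px [[302.29998779296875, 223.8000030517578], [401.3999938964844, 153.0], [428.0, 190.1999969482422], [328.79998779296875, 261.0]]
strip [372 178  31  14  60] [387.2  184.45] [0.575  0.2673 0.022 ] yaw 0.02714542817468007 ext 0.07988633889775533 depthz 0.020521229923863737
strip [353 191  32  16  72] [369.2639 198.6944] [0.5775 0.1925 0.022 ] yaw 0.01996099016136253 ext 0.08201003551458666 depthz 0.022412809224283292
strip [332 206  34  17  74] [347.8108 213.7568] [0.5762 0.1174 0.022 ] yaw 0.022180856736544085 ext 0.08312313184860372 depthz 0.022407898885282607
```

Both views agree within about 2 mm, and the heights match: knob 0.131 against 0.130, cap 0.112, ball 0.098, strips 0.022.

| Piece | x | y |
|---|---|---|
| Mill | 0.520 | -0.091 |
| Shaker | 0.529 | -0.164 |
| Jar (turned about 14°) | 0.532 | -0.238 |
| Pot | 0.541 | -0.312 |

The wooden rack's centre is about (0.576, 0.193), turned about 0.024 rad. The crop confirms the brown mill on cork, so the blue mills stay put.

```bash
cat > go.py <<'E'
import sys
from h import *
from cell import r
# args: x y z theta [ncalls] ... (theta = heading of tool y); prints calls
a=list(map(float,sys.argv[1:]));o=r.get_obs();p=o["eef_pos"]
Rm=R.from_quat(o["orientation"]);M=Rm.as_matrix();th=np.arctan2(M[1,1],M[0,1])
print("t",o["t"],"p",p,"th",round(th,4),"z",M[:,2],"q",o["qpos"],"w",o["grip_width"])
def base(t): return np.array([[-np.sin(t),np.cos(t),0],[np.cos(t),np.sin(t),0],[0,0,-1.]]).T
for i in range(0,len(a),5):
    T=np.array(a[i:i+3]);t2=a[i+3];n=int(a[i+4])
    for k in range(n):
        p2=p+(T-p)/(n-k);t3=th+(t2-th)/(n-k)
        print("call",(base(th).T@(p2-p)).round(4),"az",round(-(t3-th),4),"| to",p2)
        p,th=p2,t3
E
python3 go.py 0.52 -0.0915 0.2 0.095 5
python3 - <<'E'
from h import *
from cell import r
ct=r.camera_info("top");
print(plane(ct,[[108.2,150.8],[258.9,142.4]],.022),plane(ct,[[261.7,192.3],[111,200.7]],.0),plane(ct,[[261.7,192.3],[111,200.7]],.022))
E
```

```text
t 0.1 p [0.1617 0.6034 0.208 ] th 1.3091 z [-0.0002 -0.0011 -1.    ] q [-1.3505  0.4179 -0.0103  1.6141  0.0047  1.1107 -0.053 ] w 0.08542522609363998
call [-0.1052 -0.1157  0.0016] az 0.2428 | to [0.2333 0.4644 0.2064]
call [-0.1299 -0.087   0.0016] az 0.2428 | to [0.305  0.3254 0.2048]
call [-0.147  -0.0532  0.0016] az 0.2428 | to [0.3767 0.1865 0.2032]
call [-0.1555 -0.0163  0.0016] az 0.2428 | to [0.4483 0.0475 0.2016]
call [-0.1549  0.0216  0.0016] az 0.2428 | to [ 0.52   -0.0915  0.2   ]
[[0.6207 0.3481 0.022 ]
 [0.6272 0.0407 0.022 ]] [[0.5287 0.0384 0.    ]
 [0.5207 0.3507 0.    ]] [[0.5263 0.0376 0.022 ]
 [0.5185 0.342  0.022 ]]
```

{"op": "move_arm", "data": {"plan": [{"grip": 0,"tx": -0.021,"ty": -0.023,"tz": 0,"az": 0.048},{"grip": 0,"tx": -0.042,"ty": -0.046,"tz": 0,"az": 0.096},{"grip": 0,"tx": -0.063,"ty": -0.07,"tz": 0,"az": 0.145},{"grip": 0,"tx": -0.084,"ty": -0.093,"tz": 0,"az": 0.193},{"grip": 0,"tx": -0.105,"ty": -0.116,"tz": 0.002,"az": 0.243}], "force": 40}}

```text
schema error: expected keys grip, tx, ty, tz, ax, ay, az
```

{"op": "move_arm", "data": {"plan": [{"grip": 0,"tx": -0.026,"ty": -0.017,"tz": 0,"az": 0.048},{"grip": 0,"tx": -0.052,"ty": -0.035,"tz": 0,"az": 0.096},{"grip": 0,"tx": -0.078,"ty": -0.052,"tz": 0,"az": 0.145},{"grip": 0,"tx": -0.104,"ty": -0.07,"tz": 0,"az": 0.193},{"grip": 0,"tx": -0.13,"ty": -0.087,"tz": 0.002,"az": 0.243}]}}

```text
schema error: expected keys grip, tx, ty, tz, ax, ay, az
```

{"op": "move_arm", "data": {"plan": [{"grip": 0,"tx": -0.021,"ty": -0.023,"tz": 0,"ax": 0,"ay": 0,"az": 0.048},{"grip": 0,"tx": -0.042,"ty": -0.046,"tz": 0,"ax": 0,"ay": 0,"az": 0.096},{"grip": 0,"tx": -0.063,"ty": -0.07,"tz": 0,"ax": 0,"ay": 0,"az": 0.145},{"grip": 0,"tx": -0.084,"ty": -0.093,"tz": 0,"ax": 0,"ay": 0,"az": 0.193},{"grip": 0,"tx": -0.105,"ty": -0.116,"tz": 0.002,"ax": 0,"ay": 0,"az": 0.243}], "force": 40}}

```text
t: 0.52
eef_pos: [0.2336, 0.463, 0.2065]
orientation: [0.251, 0.968, -0.0, -0.0]
force: [0.6, 1.0, 0.4]
grip_width: 0.0854
gripper_force: 0.0
```

{"op": "move_arm", "data": {"plan": [{"grip": 0,"tx": -0.026,"ty": -0.017,"tz": 0,"ax": 0,"ay": 0,"az": 0.048},{"grip": 0,"tx": -0.052,"ty": -0.035,"tz": 0,"ax": 0,"ay": 0,"az": 0.096},{"grip": 0,"tx": -0.078,"ty": -0.052,"tz": 0,"ax": 0,"ay": 0,"az": 0.145},{"grip": 0,"tx": -0.104,"ty": -0.07,"tz": 0,"ax": 0,"ay": 0,"az": 0.193},{"grip": 0,"tx": -0.13,"ty": -0.087,"tz": 0.002,"ax": 0,"ay": 0,"az": 0.243}]}}

```text
t: 0.93
eef_pos: [0.3052, 0.324, 0.2047]
orientation: [0.366, 0.93, 0.0, -0.0]
force: [0.6, 0.5, -0.1]
grip_width: 0.0852
gripper_force: 0.0
```

{"op": "move_arm", "data": {"plan": [{"grip": 0,"tx": -0.029,"ty": -0.011,"tz": 0,"ax": 0,"ay": 0,"az": 0.048},{"grip": 0,"tx": -0.059,"ty": -0.021,"tz": 0,"ax": 0,"ay": 0,"az": 0.096},{"grip": 0,"tx": -0.088,"ty": -0.032,"tz": 0,"ax": 0,"ay": 0,"az": 0.145},{"grip": 0,"tx": -0.118,"ty": -0.043,"tz": 0,"ax": 0,"ay": 0,"az": 0.193},{"grip": 0,"tx": -0.147,"ty": -0.053,"tz": 0.002,"ax": 0,"ay": 0,"az": 0.243}]}}

```text
t: 1.35
eef_pos: [0.377, 0.185, 0.2028]
orientation: [0.476, 0.879, 0.0, 0.0]
force: [1.2, 1.2, 1.2]
grip_width: 0.0853
gripper_force: 0.0
```

```bash
python3 go.py 0.52 -0.0915 0.2 0.095 2
```

```text
t 1.35 p [0.377  0.185  0.2028] th 0.5776 z [ 0.0002  0.0003 -1.    ] q [-0.8881  0.0444  0.3707  2.1091 -0.0194  0.9908  0.0706] w 0.08534154586386222
call [-0.1549 -0.0156  0.0014] az 0.2413 | to [0.4485 0.0468 0.2014]
call [-0.1541  0.0219  0.0014] az 0.2413 | to [ 0.52   -0.0915  0.2   ]
```

{"op": "move_arm", "data": {"plan": [{"grip": 0,"tx": -0.031,"ty": -0.003,"tz": 0,"ax": 0,"ay": 0,"az": 0.048},{"grip": 0,"tx": -0.062,"ty": -0.006,"tz": 0,"ax": 0,"ay": 0,"az": 0.096},{"grip": 0,"tx": -0.093,"ty": -0.009,"tz": 0,"ax": 0,"ay": 0,"az": 0.145},{"grip": 0,"tx": -0.124,"ty": -0.012,"tz": 0,"ax": 0,"ay": 0,"az": 0.193},{"grip": 0,"tx": -0.155,"ty": -0.016,"tz": 0.001,"ax": 0,"ay": 0,"az": 0.241}]}}

```text
t: 1.77
eef_pos: [0.4486, 0.0467, 0.2017]
orientation: [0.579, 0.816, 0.0, 0.0]
force: [0.9, 0.3, 0.0]
grip_width: 0.0853
gripper_force: 0.0
```

{"op": "move_arm", "data": {"plan": [{"grip": 0,"tx": -0.035,"ty": 0.005,"tz": 0,"ax": 0,"ay": 0,"az": 0.06},{"grip": 0,"tx": -0.07,"ty": 0.01,"tz": 0,"ax": 0,"ay": 0,"az": 0.12},{"grip": 0,"tx": -0.11,"ty": 0.016,"tz": 0,"ax": 0,"ay": 0,"az": 0.18},{"grip": 0,"tx": -0.154,"ty": 0.022,"tz": 0.001,"ax": 0,"ay": 0,"az": 0.241},{"grip": 0,"tx": -0.154,"ty": 0.022,"tz": 0.001,"ax": 0,"ay": 0,"az": 0.241}]}}

```text
t: 2.18
eef_pos: [0.5215, -0.0964, 0.2006]
orientation: [0.675, 0.737, -0.001, 0.001]
force: [-1.6, -1.0, -0.1]
grip_width: 0.0858
gripper_force: 0.0
```

```bash
python3 go.py 0.52 -0.0915 0.075 0.095 1
python3 - <<'E'
from h import *
from cell import r
ci=r.camera_info("wrist");im,d=r.get_image("wrist")
cv2.imwrite("pics/w1.png",im);np.save("pics/w1.npy",d)
P=cloud(ci,d)
for n,(x,y),z0,z1 in [("mill",(.52,-.0915),.085,.125),("knob",(.52,-.0915),.124,.14),("shaker",(.529,-.164),.09,.12),("jarcap",(.53,-.237),.107,.12)]:
    m=(np.hypot(P[...,0]-x,P[...,1]-y)<.035)&(P[...,2]>z0)&(P[...,2]<z1);q=P[m]
    if len(q): print(n,len(q),np.median(q,0),cv2.minEnclosingCircle(q[:,:2].astype(np.float32)))
print(project(ci,np.array([[.52,-.0915,.13],[.529,-.164,.103],[.532,-.238,.112]])))
E
```

```text
t 2.1833 p [ 0.5215 -0.0964  0.2006] th 0.0879 z [ 0.0007 -0.0032 -1.    ] q [-0.4337  0.3033  0.6704  1.8766 -0.2142  1.0334  0.4126] w 0.08578344758622138
call [ 0.005  -0.0011  0.1256] az -0.0071 | to [ 0.52   -0.0915  0.075 ]
mill 2625 [ 0.5184 -0.0852  0.1228] ((0.5188732743263245, -0.0912560224533081), 0.022203054279088974)
knob 972 [ 0.5188 -0.0899  0.1247] ((0.5188614130020142, -0.09104439616203308), 0.017247620970010757)
shaker 1820 [ 0.5274 -0.1599  0.1015] ((0.5277857780456543, -0.16522637009620667), 0.022073844447731972)
jarcap 1663 [ 0.5306 -0.235   0.1141] ((0.5304210186004639, -0.237752765417099), 0.021577710285782814)
[[280.7182 206.8287]
 [283.945  281.3999]
 [279.8051 361.4846]]
```

View pics/w1.png

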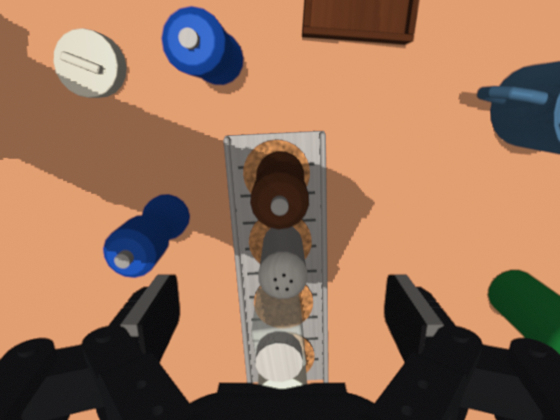

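The wrist view shows the brown mill's knob at (280,206), the shaker at (283,275) and the jar cap at (279,362). The blue mills are at (190,38) and (125,258), clear of the fingers. The positions match the earlier ones within 1.5 mm, so I'm descending on the mill.

{"op": "move_arm", "data": {"plan": [{"grip": 0,"tx": 0,"ty": -0.001,"tz": 0.03,"ax": 0,"ay": 0,"az": 0},{"grip": 0,"tx": 0,"ty": -0.001,"tz": 0.065,"ax": 0,"ay": 0,"az": 0},{"grip": 0,"tx": 0,"ty": -0.001,"tz": 0.1,"ax": 0,"ay": 0,"az": 0},{"grip": 0,"tx": 0,"ty": -0.001,"tz": 0.125,"ax": 0,"ay": 0,"az": 0},{"grip": 0,"tx": 0,"ty": -0.001,"tz": 0.125,"ax": 0,"ay": 0,"az": 0}]}}

```text
t: 2.65
eef_pos: [0.5162, -0.0888, 0.0715]
orientation: [0.671, 0.741, -0.002, -0.003]
force: [-0.8, 0.2, -0.4]
grip_width: 0.0855
gripper_force: 0.0
```

{"op": "move_arm", "data": {"plan": [{"grip": 255,"tx": 0,"ty": 0,"tz": 0,"ax": 0,"ay": 0,"az": 0},{"grip": 255,"tx": 0,"ty": 0,"tz": 0,"ax": 0,"ay": 0,"az": 0},{"grip": 255,"tx": 0,"ty": 0,"tz": 0,"ax": 0,"ay": 0,"az": 0},{"grip": 255,"tx": 0,"ty": 0,"tz": 0,"ax": 0,"ay": 0,"az": 0},{"grip": 255,"tx": 0,"ty": 0,"tz": 0,"ax": 0,"ay": 0,"az": 0}], "force": 40}}

```text
t: 3.07
eef_pos: [0.5202, -0.0898, 0.0775]
orientation: [0.672, 0.741, 0.001, 0.001]
force: [-2.8, 0.8, 13.3]
grip_width: 0.0423
gripper_force: 39.0
```

{"op": "move_arm", "data": {"plan": [{"grip": 255,"tx": 0,"ty": 0,"tz": 0,"ax": 0,"ay": 0,"az": 0},{"grip": 255,"tx": 0,"ty": 0,"tz": 0,"ax": 0,"ay": 0,"az": 0},{"grip": 255,"tx": 0,"ty": 0,"tz": 0,"ax": 0,"ay": 0,"az": 0},{"grip": 255,"tx": 0,"ty": 0,"tz": 0,"ax": 0,"ay": 0,"az": 0},{"grip": 255,"tx": 0,"ty": 0,"tz": 0,"ax": 0,"ay": 0,"az": 0}]}}

```text
t: 3.48
eef_pos: [0.5202, -0.0898, 0.0775]
orientation: [0.672, 0.741, 0.001, 0.001]
force: [-2.6, 1.4, 13.8]
grip_width: 0.0422
gripper_force: 39.0
```

```bash
python3 go.py 0.519 -0.0915 0.205 0.095 1 0.578 0.081 0.205 0.024 2
```

```text
t 3.4833 p [ 0.5202 -0.0898  0.0775] th 0.0982 z [ 0.0028  0.0004 -1.    ] q [-0.3534  0.4744  0.5801  1.9815 -0.3632  0.7854  0.5344] w 0.04220626306612098
call [-0.0015 -0.0013 -0.1275] az 0.0032 | to [ 0.519  -0.0915  0.205 ]
call [0.0831 0.0375 0.    ] az 0.0355 | to [ 0.5485 -0.0053  0.205 ]
call [0.0843 0.0346 0.    ] az 0.0355 | to [0.578 0.081 0.205]
```

{"op": "move_arm", "data": {"plan": [{"grip": 255,"tx": 0,"ty": 0,"tz": -0.01,"ax": 0,"ay": 0,"az": 0},{"grip": 255,"tx": 0,"ty": 0,"tz": -0.025,"ax": 0,"ay": 0,"az": 0},{"grip": 255,"tx": 0,"ty": 0,"tz": -0.045,"ax": 0,"ay": 0,"az": 0},{"grip": 255,"tx": 0,"ty": 0,"tz": -0.065,"ax": 0,"ay": 0,"az": 0},{"grip": 255,"tx": 0,"ty": 0,"tz": -0.08,"ax": 0,"ay": 0,"az": 0}]}}

```text
t: 3.9
eef_pos: [0.5195, -0.09, 0.1584]
orientation: [0.672, 0.741, 0.001, 0.001]
force: [0.7, -0.5, -0.9]
grip_width: 0.0422
gripper_force: 41.8
```

{"op": "move_arm", "data": {"plan": [{"grip": 255,"tx": 0,"ty": 0,"tz": -0.008,"ax": 0,"ay": 0,"az": 0},{"grip": 255,"tx": 0.005,"ty": 0,"tz": -0.02,"ax": 0,"ay": 0,"az": 0},{"grip": 255,"tx": 0.012,"ty": 0.003,"tz": -0.03,"ax": 0,"ay": 0,"az": 0},{"grip": 255,"tx": 0.025,"ty": 0.007,"tz": -0.04,"ax": 0,"ay": 0,"az": 0},{"grip": 255,"tx": 0.04,"ty": 0.015,"tz": -0.04,"ax": 0,"ay": 0,"az": 0}]}}

```text
t: 4.32
eef_pos: [0.5306, -0.048, 0.1977]
orientation: [0.672, 0.741, 0.001, 0.001]
force: [0.1, -0.0, -1.4]
grip_width: 0.0423
gripper_force: 41.8
```

```bash
python3 go.py 0.578 0.081 0.196 0.024 2
```

```text
t 4.3167 p [ 0.5306 -0.048   0.1977] th 0.0969 z [ 0.0019  0.0004 -1.    ] q [-0.5073  0.3086  0.6524  1.874  -0.2177  1.0282  0.3322] w 0.042302887544047395
call [0.0619 0.0298 0.0009] az 0.0365 | to [0.5543 0.0165 0.1969]
call [0.063  0.0276 0.0009] az 0.0365 | to [0.578 0.081 0.196]
```

{"op": "move_arm", "data": {"plan": [{"grip": 255,"tx": 0.012,"ty": 0.006,"tz": 0,"ax": 0,"ay": 0,"az": 0.007},{"grip": 255,"tx": 0.025,"ty": 0.012,"tz": 0,"ax": 0,"ay": 0,"az": 0.014},{"grip": 255,"tx": 0.037,"ty": 0.018,"tz": 0,"ax": 0,"ay": 0,"az": 0.021},{"grip": 255,"tx": 0.05,"ty": 0.024,"tz": 0,"ax": 0,"ay": 0,"az": 0.029},{"grip": 255,"tx": 0.062,"ty": 0.03,"tz": 0.001,"ax": 0,"ay": 0,"az": 0.037}]}}

```text
t: 4.73
eef_pos: [0.554, 0.0178, 0.1949]
orientation: [0.685, 0.728, -0.0, -0.0]
force: [-0.3, 0.2, -0.6]
grip_width: 0.042
gripper_force: 41.8
```

{"op": "move_arm", "data": {"plan": [{"grip": 255,"tx": 0.015,"ty": 0.007,"tz": 0,"ax": 0,"ay": 0,"az": 0.01},{"grip": 255,"tx": 0.031,"ty": 0.014,"tz": 0,"ax": 0,"ay": 0,"az": 0.02},{"grip": 255,"tx": 0.047,"ty": 0.021,"tz": 0,"ax": 0,"ay": 0,"az": 0.03},{"grip": 255,"tx": 0.063,"ty": 0.028,"tz": 0,"ax": 0,"ay": 0,"az": 0.036},{"grip": 255,"tx": 0.063,"ty": 0.028,"tz": 0,"ax": 0,"ay": 0,"az": 0.036}]}}

```text
t: 5.15
eef_pos: [0.5784, 0.0853, 0.1944]
orientation: [0.697, 0.717, -0.0, -0.0]
force: [-0.5, 1.6, -1.4]
grip_width: 0.0421
gripper_force: 41.8
```

```bash
python3 - <<'E'
from h import *
from cell import r
ci=r.camera_info("wrist");im,d=r.get_image("wrist")
cv2.imwrite("pics/w2.png",im);np.save("pics/w2.npy",d)
c=np.array([.5755,.1935]);y=.024
B=[[c[0]-b*np.sin(y),c[1]+b*np.cos(y),.01] for b in(.1125,.0375,-.0375,-.1125)]
print(np.array(B),project(ci,np.array(B)))
st=[[c[0]-b*np.sin(y),c[1]+b*np.cos(y),.022] for b in(.075,0,-.075)];print(project(ci,np.array(st)))
E
python3 go.py 0.578 0.081 0.076 0.024 1
```

```text
[[0.5728 0.306  0.01  ]
 [0.5746 0.231  0.01  ]
 [0.5764 0.156  0.01  ]
 [0.5782 0.081  0.01  ]] [[283.5156 -74.4959]
 [282.9442  21.6685]
 [282.4312 107.8202]
 [281.974  184.4692]]
[[283.2665 -30.0918]
 [282.7024  64.6101]
 [282.1999 148.7722]]
t 5.2 p [0.578  0.0833 0.1944] th 0.0282 z [-0.0008 -0.0001 -1.    ] q [-0.6641  0.4094  0.605   1.7498 -0.2618  1.0647  0.0588] w 0.042354395675067026
call [-0.0023 -0.      0.1184] az 0.0042 | to [0.578 0.081 0.076]
```

View pics/w2.png

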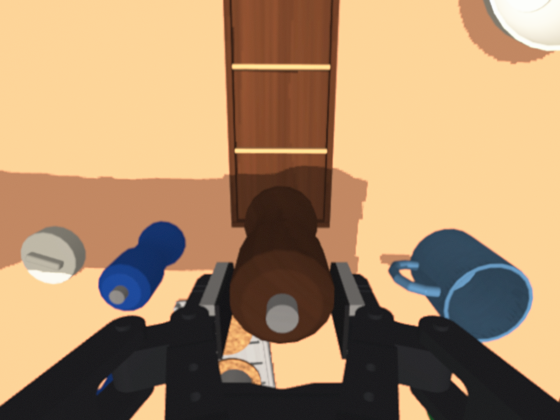

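The wrist view shows the strips at (281,67) and (281,151), about 2 px from prediction, which is a 1–2 mm shift in -y. The rack centre becomes about (0.575, 0.192). The mill is held upright over the right bay, so I'm lowering it.

{"op": "move_arm", "data": {"plan": [{"grip": 255,"tx": -0.001,"ty": -0.001,"tz": 0.02,"ax": 0,"ay": 0,"az": 0},{"grip": 255,"tx": -0.002,"ty": -0.001,"tz": 0.045,"ax": 0,"ay": 0,"az": 0},{"grip": 255,"tx": -0.002,"ty": -0.001,"tz": 0.07,"ax": 0,"ay": 0,"az": 0},{"grip": 255,"tx": -0.002,"ty": -0.001,"tz": 0.09,"ax": 0,"ay": 0,"az": 0},{"grip": 255,"tx": -0.002,"ty": -0.001,"tz": 0.1,"ax": 0,"ay": 0,"az": 0}]}}

```text
t: 5.62
eef_pos: [0.5757, 0.0785, 0.0924]
orientation: [0.698, 0.716, -0.001, -0.001]
force: [-0.5, -1.0, -1.9]
grip_width: 0.0423
gripper_force: 41.7
```

{"op": "move_arm", "data": {"plan": [{"grip": 255,"tx": 0,"ty": 0,"tz": 0.006,"ax": 0,"ay": 0,"az": 0},{"grip": 255,"tx": 0,"ty": 0,"tz": 0.012,"ax": 0,"ay": 0,"az": 0},{"grip": 255,"tx": 0,"ty": 0,"tz": 0.015,"ax": 0,"ay": 0,"az": 0},{"grip": 255,"tx": 0,"ty": 0,"tz": 0.017,"ax": 0,"ay": 0,"az": 0},{"grip": 255,"tx": 0,"ty": 0,"tz": 0.017,"ax": 0,"ay": 0,"az": 0}]}}

```text
t: 6.03
eef_pos: [0.5773, 0.0787, 0.0779]
orientation: [0.698, 0.716, 0.0, 0.0]
force: [-0.2, 0.6, -1.0]
grip_width: 0.0422
gripper_force: 41.7
```

```bash
python3 go.py 0.577 0.080 0.076 0.024 1
```

```text
t 6.0333 p [0.5773 0.0787 0.0779] th 0.0251 z [ 0.0005  0.0001 -1.    ] q [-0.5976  0.5537  0.5364  1.8423 -0.3675  0.8448  0.1458] w 0.04217226350752205
call [ 0.0013 -0.0003  0.0019] az 0.0011 | to [0.577 0.08  0.076]
```

{"op": "move_arm", "data": {"plan": [{"grip": 255,"tx": 0.001,"ty": 0,"tz": 0.001,"ax": 0,"ay": 0,"az": 0},{"grip": 255,"tx": 0.001,"ty": 0,"tz": 0.002,"ax": 0,"ay": 0,"az": 0},{"grip": 255,"tx": 0.001,"ty": 0,"tz": 0.003,"ax": 0,"ay": 0,"az": 0},{"grip": 255,"tx": 0.001,"ty": 0,"tz": 0.003,"ax": 0,"ay": 0,"az": 0},{"grip": 255,"tx": 0.001,"ty": 0,"tz": 0.003,"ax": 0,"ay": 0,"az": 0}]}}

```text
t: 6.45
eef_pos: [0.5775, 0.0798, 0.0756]
orientation: [0.698, 0.716, 0.001, 0.0]
force: [-4.7, 0.3, 13.7]
grip_width: 0.0422
gripper_force: 43.2
```

{"op": "move_arm", "data": {"plan": [{"grip": 150,"tx": 0,"ty": 0,"tz": 0,"ax": 0,"ay": 0,"az": 0},{"grip": 100,"tx": 0,"ty": 0,"tz": 0,"ax": 0,"ay": 0,"az": 0},{"grip": 50,"tx": 0,"ty": 0,"tz": 0,"ax": 0,"ay": 0,"az": 0},{"grip": 0,"tx": 0,"ty": 0,"tz": 0,"ax": 0,"ay": 0,"az": 0},{"grip": 0,"tx": 0,"ty": 0,"tz": 0,"ax": 0,"ay": 0,"az": 0}]}}

```text
t: 6.87
eef_pos: [0.5771, 0.0796, 0.0746]
orientation: [0.698, 0.716, -0.0, 0.0]
force: [-0.5, -0.8, 0.4]
grip_width: 0.0843
gripper_force: 0.0
```

{"op": "move_arm", "data": {"plan": [{"grip": 0,"tx": 0,"ty": 0,"tz": 0,"ax": 0,"ay": 0,"az": 0},{"grip": 0,"tx": 0,"ty": 0,"tz": -0.02,"ax": 0,"ay": 0,"az": 0},{"grip": 0,"tx": 0,"ty": 0,"tz": -0.05,"ax": 0,"ay": 0,"az": 0},{"grip": 0,"tx": 0,"ty": 0,"tz": -0.085,"ax": 0,"ay": 0,"az": 0},{"grip": 0,"tx": 0,"ty": 0,"tz": -0.12,"ax": 0,"ay": 0,"az": 0}]}}

```text
t: 7.28
eef_pos: [0.5766, 0.0794, 0.1958]
orientation: [0.698, 0.716, -0.001, -0.0]
force: [0.0, 0.2, 0.4]
grip_width: 0.0852
gripper_force: 0.0
```

```bash
python3 go.py 0.528 -0.1645 0.18 0.095 2
python3 - <<'E'
from h import *
from cell import r
ci=r.camera_info("wrist");im,d=r.get_image("wrist");P=cloud(ci,d)
m=(np.hypot(P[...,0]-.577,P[...,1]-.08)<.035)&(P[...,2]>.08)&(P[...,2]<.122);q=P[m]
print(len(q),np.median(q,0),cv2.minEnclosingCircle(q[:,:2].astype(np.float32)),P[...,2][150:330,240:320].max())
E
```

```text
t 7.2833 p [0.5766 0.0794 0.1958] th 0.0246 z [-0.001  -0.0007 -1.    ] q [-0.6646  0.4055  0.6119  1.7532 -0.2611  1.0662  0.0615] w 0.08524575041754133
call [-0.1213 -0.0273  0.0079] az -0.0352 | to [ 0.5523 -0.0426  0.1879]
call [-0.1203 -0.0315  0.0079] az -0.0352 | to [ 0.528  -0.1645  0.18  ]
2118 [0.5758 0.0872 0.1191] ((0.5761032700538635, 0.07854583114385605), 0.02197517827153206) 0.3629968793957544
```

{"op": "move_arm", "data": {"plan": [{"grip": 0,"tx": -0.024,"ty": -0.005,"tz": 0,"ax": 0,"ay": 0,"az": -0.007},{"grip": 0,"tx": -0.048,"ty": -0.011,"tz": 0.002,"ax": 0,"ay": 0,"az": -0.014},{"grip": 0,"tx": -0.072,"ty": -0.016,"tz": 0.004,"ax": 0,"ay": 0,"az": -0.021},{"grip": 0,"tx": -0.097,"ty": -0.022,"tz": 0.006,"ax": 0,"ay": 0,"az": -0.028},{"grip": 0,"tx": -0.121,"ty": -0.027,"tz": 0.008,"ax": 0,"ay": 0,"az": -0.035}]}}

```text
t: 7.75
eef_pos: [0.5526, -0.0432, 0.1866]
orientation: [0.685, 0.728, 0.0, 0.0]
force: [0.2, 0.3, 0.6]
grip_width: 0.0854
gripper_force: 0.0
```

{"op": "move_arm", "data": {"plan": [{"grip": 0,"tx": -0.032,"ty": -0.008,"tz": 0.002,"ax": 0,"ay": 0,"az": -0.01},{"grip": 0,"tx": -0.064,"ty": -0.017,"tz": 0.004,"ax": 0,"ay": 0,"az": -0.02},{"grip": 0,"tx": -0.096,"ty": -0.025,"tz": 0.006,"ax": 0,"ay": 0,"az": -0.03},{"grip": 0,"tx": -0.12,"ty": -0.0315,"tz": 0.008,"ax": 0,"ay": 0,"az": -0.035},{"grip": 0,"tx": -0.12,"ty": -0.0315,"tz": 0.008,"ax": 0,"ay": 0,"az": -0.035}]}}

```text
t: 8.17
eef_pos: [0.527, -0.1691, 0.1787]
orientation: [0.675, 0.738, -0.001, 0.001]
force: [-0.8, -0.4, -0.6]
grip_width: 0.0855
gripper_force: 0.0
```

```bash
python3 -c "
from cell import r
r.get_image('wrist');r.get_image('wrist')"; python3 go.py 0.528 -0.1645 0.045 0.095 1
```

```text
t 8.2667 p [ 0.5286 -0.1645  0.1786] th 0.093 z [-0.     -0.0001 -1.    ] q [-0.2868  0.3815  0.6671  1.8425 -0.2751  1.0112  0.5861] w 0.08553891367214468
call [ 0.     -0.0006  0.1336] az -0.002 | to [ 0.528  -0.1645  0.045 ]
```

{"op": "move_arm", "data": {"plan": [{"grip": 0,"tx": 0,"ty": 0,"tz": 0.03,"ax": 0,"ay": 0,"az": 0},{"grip": 0,"tx": 0,"ty": 0,"tz": 0.065,"ax": 0,"ay": 0,"az": 0},{"grip": 0,"tx": 0,"ty": 0,"tz": 0.1,"ax": 0,"ay": 0,"az": 0},{"grip": 0,"tx": 0,"ty": 0,"tz": 0.125,"ax": 0,"ay": 0,"az": 0},{"grip": 0,"tx": 0,"ty": 0,"tz": 0.133,"ax": 0,"ay": 0,"az": 0}]}}

```text
t: 8.68
eef_pos: [0.5274, -0.1617, 0.0422]
orientation: [0.672, 0.74, -0.001, -0.002]
force: [0.2, 0.3, 0.4]
grip_width: 0.0855
gripper_force: 0.0
```

{"op": "move_arm", "data": {"plan": [{"grip": 60,"tx": 0,"ty": 0,"tz": 0,"ax": 0,"ay": 0,"az": 0},{"grip": 255,"tx": 0,"ty": 0,"tz": 0,"ax": 0,"ay": 0,"az": 0},{"grip": 255,"tx": 0,"ty": 0,"tz": 0,"ax": 0,"ay": 0,"az": 0},{"grip": 255,"tx": 0,"ty": 0,"tz": 0,"ax": 0,"ay": 0,"az": 0},{"grip": 255,"tx": 0,"ty": 0,"tz": 0,"ax": 0,"ay": 0,"az": 0}], "force": 40}}

```text
t: 9.1
eef_pos: [0.5297, -0.1639, 0.0474]
orientation: [0.673, 0.74, 0.001, 0.001]
force: [-3.4, 0.2, 10.2]
grip_width: 0.0411
gripper_force: 39.1
```

{"op": "move_arm", "data": {"plan": [{"grip": 255,"tx": 0,"ty": 0,"tz": 0,"ax": 0,"ay": 0,"az": 0},{"grip": 255,"tx": 0,"ty": 0,"tz": 0,"ax": 0,"ay": 0,"az": 0},{"grip": 255,"tx": 0,"ty": 0,"tz": -0.003,"ax": 0,"ay": 0,"az": 0},{"grip": 255,"tx": 0,"ty": 0,"tz": -0.01,"ax": 0,"ay": 0,"az": 0},{"grip": 255,"tx": 0,"ty": 0,"tz": -0.02,"ax": 0,"ay": 0,"az": 0}]}}

```text
t: 9.52
eef_pos: [0.5288, -0.1635, 0.0664]
orientation: [0.673, 0.74, -0.0, -0.0]
force: [-0.3, -0.3, -0.7]
grip_width: 0.0416
gripper_force: 40.6
```

```bash
python3 go.py 0.528 -0.1645 0.14 0.095 1 0.5755 0.1545 0.19 0.024 4
```

```text
t 9.5167 p [ 0.5288 -0.1635  0.0664] th 0.095 z [-0.0001  0.     -1.    ] q [-0.2105  0.5377  0.5818  1.9221 -0.4035  0.7993  0.6881] w 0.04157886921057282
call [-0.0009 -0.0009 -0.0736] az 0.0 | to [ 0.528  -0.1645  0.14  ]
call [ 0.0783  0.0194 -0.0125] az 0.0178 | to [ 0.5399 -0.0848  0.1525]
call [ 0.0786  0.018  -0.0125] az 0.0178 | to [ 0.5517 -0.005   0.165 ]
call [ 0.0789  0.0166 -0.0125] az 0.0178 | to [0.5636 0.0747 0.1775]
call [ 0.0792  0.0152 -0.0125] az 0.0177 | to [0.5755 0.1545 0.19  ]
```

{"op": "move_arm", "data": {"plan": [{"grip": 255,"tx": 0,"ty": 0,"tz": -0.015,"ax": 0,"ay": 0,"az": 0},{"grip": 255,"tx": 0,"ty": 0,"tz": -0.035,"ax": 0,"ay": 0,"az": 0},{"grip": 255,"tx": 0,"ty": 0,"tz": -0.055,"ax": 0,"ay": 0,"az": 0},{"grip": 255,"tx": 0,"ty": 0,"tz": -0.075,"ax": 0,"ay": 0,"az": 0},{"grip": 255,"tx": 0.003,"ty": 0,"tz": -0.095,"ax": 0,"ay": 0,"az": 0}]}}

```text
t: 9.93
eef_pos: [0.5285, -0.1612, 0.1628]
orientation: [0.673, 0.74, 0.0, 0.0]
force: [0.0, 0.1, -2.1]
grip_width: 0.0416
gripper_force: 40.6
```

{"op": "move_arm", "data": {"plan": [{"grip": 255,"tx": 0.01,"ty": 0.002,"tz": -0.014,"ax": 0,"ay": 0,"az": 0},{"grip": 255,"tx": 0.025,"ty": 0.005,"tz": -0.026,"ax": 0,"ay": 0,"az": 0},{"grip": 255,"tx": 0.042,"ty": 0.01,"tz": -0.035,"ax": 0,"ay": 0,"az": 0.005},{"grip": 255,"tx": 0.062,"ty": 0.015,"tz": -0.04,"ax": 0,"ay": 0,"az": 0.01},{"grip": 255,"tx": 0.084,"ty": 0.02,"tz": -0.04,"ax": 0,"ay": 0,"az": 0.015}]}}

```text
t: 10.35
eef_pos: [0.541, -0.0749, 0.203]
orientation: [0.679, 0.734, 0.001, 0.001]
force: [1.2, 0.2, -1.7]
grip_width: 0.0412
gripper_force: 40.6
```

```bash
python3 go.py 0.5755 0.1545 0.2 0.024 2
```

```text
t 10.35 p [ 0.541  -0.0749  0.203 ] th 0.0786 z [ 0.0027  0.0001 -1.    ] q [-0.4606  0.3318  0.666   1.8375 -0.235   1.0489  0.3751] w 0.041240041440533864
call [0.113  0.0262 0.0015] az 0.0273 | to [0.5583 0.0398 0.2015]
call [0.1137 0.0231 0.0015] az 0.0273 | to [0.5755 0.1545 0.2   ]
```

{"op": "move_arm", "data": {"plan": [{"grip": 255,"tx": 0.022,"ty": 0.005,"tz": 0,"ax": 0,"ay": 0,"az": 0.005},{"grip": 255,"tx": 0.045,"ty": 0.01,"tz": 0,"ax": 0,"ay": 0,"az": 0.01},{"grip": 255,"tx": 0.067,"ty": 0.015,"tz": 0,"ax": 0,"ay": 0,"az": 0.015},{"grip": 255,"tx": 0.09,"ty": 0.02,"tz": 0,"ax": 0,"ay": 0,"az": 0.02},{"grip": 255,"tx": 0.113,"ty": 0.026,"tz": 0,"ax": 0,"ay": 0,"az": 0.027}]}}

```text
t: 10.77
eef_pos: [0.5573, 0.0405, 0.2019]
orientation: [0.688, 0.725, 0.0, 0.0]
force: [0.6, -0.3, -1.4]
grip_width: 0.0413
gripper_force: 40.6
```

{"op": "move_arm", "data": {"plan": [{"grip": 255,"tx": 0.027,"ty": 0.005,"tz": 0,"ax": 0,"ay": 0,"az": 0.005},{"grip": 255,"tx": 0.055,"ty": 0.011,"tz": 0,"ax": 0,"ay": 0,"az": 0.01},{"grip": 255,"tx": 0.082,"ty": 0.016,"tz": 0,"ax": 0,"ay": 0,"az": 0.018},{"grip": 255,"tx": 0.105,"ty": 0.021,"tz": 0,"ax": 0,"ay": 0,"az": 0.027},{"grip": 255,"tx": 0.114,"ty": 0.023,"tz": 0,"ax": 0,"ay": 0,"az": 0.027}]}}

```text
t: 11.18
eef_pos: [0.5742, 0.1585, 0.2015]
orientation: [0.697, 0.717, 0.001, -0.0]
force: [-0.2, 0.2, -0.4]
grip_width: 0.0412
gripper_force: 40.7
```

```bash
python3 - <<'E'
from h import *
from cell import r
r.get_image("wrist")
ci=r.camera_info("wrist");im,d=r.get_image("wrist")
cv2.imwrite("pics/w3.png",im)
c=np.array([.575,.192]);y=.024
st=[[c[0]-b*np.sin(y),c[1]+b*np.cos(y),.022] for b in(.1525,.075,0,-.075)];print(project(ci,np.array(st)))
P=cloud(ci,d)
m=(np.hypot(P[...,0]-.577,P[...,1]-.08)<.035)&(P[...,2]>.08)&(P[...,2]<.122);q=P[m]
if len(q): print(len(q),cv2.minEnclosingCircle(q[:,:2].astype(np.float32)))
E
python3 go.py 0.5755 0.1545 0.045 0.024 1
```

```text
[[285.2879 -30.4848]
 [284.5179  65.3749]
 [283.8481 147.8591]
 [283.2488 220.9968]]
t 11.2833 p [0.5743 0.1564 0.2013] th 0.0287 z [ 0.0005  0.0001 -1.    ] q [-0.7668  0.4192  0.5877  1.7151 -0.2581  1.0849 -0.0689] w 0.04118669115044804
call [-0.0019  0.0012  0.1563] az 0.0047 | to [0.5755 0.1545 0.045 ]
```

View pics/w3.png

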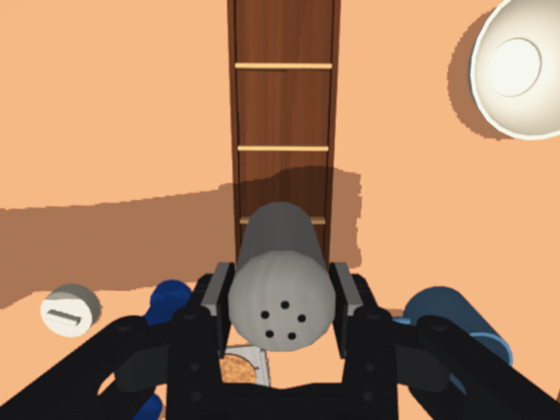

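The strips are at (283,66), (283,148) and (282,220), within 1 px of prediction, and the shaker is held straight. Lowering it.

{"op": "move_arm", "data": {"plan": [{"grip": 255,"tx": -0.001,"ty": 0.001,"tz": 0.025,"ax": 0,"ay": 0,"az": 0.005},{"grip": 255,"tx": -0.001,"ty": 0.001,"tz": 0.055,"ax": 0,"ay": 0,"az": 0.005},{"grip": 255,"tx": -0.001,"ty": 0.001,"tz": 0.09,"ax": 0,"ay": 0,"az": 0.005},{"grip": 255,"tx": -0.001,"ty": 0.001,"tz": 0.12,"ax": 0,"ay": 0,"az": 0.005},{"grip": 255,"tx": -0.001,"ty": 0.001,"tz": 0.135,"ax": 0,"ay": 0,"az": 0.005}]}}

```text
t: 11.7
eef_pos: [0.5739, 0.1517, 0.0631]
orientation: [0.7, 0.714, -0.002, -0.0]
force: [-0.4, -0.6, -2.2]
grip_width: 0.0412
gripper_force: 40.8
```

{"op": "move_arm", "data": {"plan": [{"grip": 255,"tx": 0,"ty": 0,"tz": 0.006,"ax": 0,"ay": 0,"az": 0},{"grip": 255,"tx": 0,"ty": 0,"tz": 0.012,"ax": 0,"ay": 0,"az": 0},{"grip": 255,"tx": 0,"ty": 0,"tz": 0.016,"ax": 0,"ay": 0,"az": 0},{"grip": 255,"tx": 0,"ty": 0,"tz": 0.018,"ax": 0,"ay": 0,"az": 0},{"grip": 255,"tx": 0,"ty": 0,"tz": 0.018,"ax": 0,"ay": 0,"az": 0}]}}

```text
t: 12.12
eef_pos: [0.5757, 0.1536, 0.0482]
orientation: [0.7, 0.714, 0.0, 0.0]
force: [-0.1, 0.1, -2.2]
grip_width: 0.0412
gripper_force: 40.8
```

```bash
python3 go.py 0.576 0.1545 0.045 0.024 1
```

```text
t 12.1167 p [0.5757 0.1536 0.0482] th 0.0209 z [ 0.0009  0.0003 -1.    ] q [-0.6862  0.6125  0.4972  1.8212 -0.3902  0.8052  0.0299] w 0.0411545427309506
call [0.0009 0.0003 0.0032] az -0.0031 | to [0.576  0.1545 0.045 ]
```

{"op": "move_arm", "data": {"plan": [{"grip": 255,"tx": 0.001,"ty": 0,"tz": 0.001,"ax": 0,"ay": 0,"az": 0},{"grip": 255,"tx": 0.001,"ty": 0,"tz": 0.002,"ax": 0,"ay": 0,"az": 0},{"grip": 255,"tx": 0.001,"ty": 0,"tz": 0.0035,"ax": 0,"ay": 0,"az": 0},{"grip": 255,"tx": 0.001,"ty": 0,"tz": 0.0035,"ax": 0,"ay": 0,"az": 0},{"grip": 255,"tx": 0.001,"ty": 0,"tz": 0.0035,"ax": 0,"ay": 0,"az": 0}]}}

```text
t: 12.53
eef_pos: [0.5758, 0.155, 0.0454]
orientation: [0.7, 0.715, 0.001, -0.0]
force: [-7.0, 0.1, 18.4]
grip_width: 0.041
gripper_force: 42.9
```

{"op": "move_arm", "data": {"plan": [{"grip": 150,"tx": 0,"ty": 0,"tz": 0,"ax": 0,"ay": 0,"az": 0},{"grip": 100,"tx": 0,"ty": 0,"tz": 0,"ax": 0,"ay": 0,"az": 0},{"grip": 50,"tx": 0,"ty": 0,"tz": 0,"ax": 0,"ay": 0,"az": 0},{"grip": 0,"tx": 0,"ty": 0,"tz": 0,"ax": 0,"ay": 0,"az": 0},{"grip": 0,"tx": 0,"ty": 0,"tz": 0,"ax": 0,"ay": 0,"az": 0}]}}

```text
t: 12.95
eef_pos: [0.5753, 0.1547, 0.0441]
orientation: [0.7, 0.715, -0.0, 0.0]
force: [-0.2, -0.0, 0.4]
grip_width: 0.0841
gripper_force: 0.0
```

{"op": "move_arm", "data": {"plan": [{"grip": 0,"tx": 0,"ty": 0,"tz": 0,"ax": 0,"ay": 0,"az": 0},{"grip": 0,"tx": 0,"ty": 0,"tz": -0.025,"ax": 0,"ay": 0,"az": 0},{"grip": 0,"tx": 0,"ty": 0,"tz": -0.06,"ax": 0,"ay": 0,"az": 0},{"grip": 0,"tx": 0,"ty": 0,"tz": -0.1,"ax": 0,"ay": 0,"az": 0},{"grip": 0,"tx": 0,"ty": 0,"tz": -0.14,"ax": 0,"ay": 0,"az": 0}]}}

```text
t: 13.37
eef_pos: [0.5749, 0.1542, 0.1855]
orientation: [0.7, 0.714, -0.001, -0.0]
force: [0.3, 0.7, -0.0]
grip_width: 0.0857
gripper_force: 0.0
```

```bash
python3 - <<'E'
from h import *
from cell import r
ci=r.camera_info("wrist");im,d=r.get_image("wrist");P=cloud(ci,d)
m=(np.hypot(P[...,0]-.576,P[...,1]-.1545)<.035)&(P[...,2]>.08)&(P[...,2]<.122);q=P[m]
print(len(q),np.median(q,0),cv2.minEnclosingCircle(q[:,:2].astype(np.float32)))
E
python3 go.py 0.531 -0.238 0.19 0.25 3
```

```text
2412 [0.5737 0.1572 0.0996] ((0.5736126899719238, 0.1538897603750229), 0.021580232307314873)
t 13.4167 p [0.5782 0.1547 0.1934] th 0.0201 z [ 0.0077  0.0028 -1.    ] q [-0.7632  0.4304  0.591   1.7211 -0.2704  1.0637 -0.0636] w 0.0854805789015419
call [-0.1306 -0.0184  0.0011] az -0.0766 | to [0.5625 0.0238 0.1923]
call [-0.1288 -0.0283  0.0011] az -0.0766 | to [ 0.5467 -0.1071  0.1911]
call [-0.1262 -0.0381  0.0011] az -0.0766 | to [ 0.531 -0.238  0.19 ]
```

{"op": "move_arm", "data": {"plan": [{"grip": 0,"tx": -0.026,"ty": -0.003,"tz": 0,"ax": 0,"ay": 0,"az": -0.015},{"grip": 0,"tx": -0.052,"ty": -0.007,"tz": 0,"ax": 0,"ay": 0,"az": -0.03},{"grip": 0,"tx": -0.078,"ty": -0.01,"tz": 0,"ax": 0,"ay": 0,"az": -0.046},{"grip": 0,"tx": -0.104,"ty": -0.014,"tz": 0,"ax": 0,"ay": 0,"az": -0.061},{"grip": 0,"tx": -0.13,"ty": -0.018,"tz": 0,"ax": 0,"ay": 0,"az": -0.077}]}}

```text
t: 13.83
eef_pos: [0.5597, 0.0231, 0.1841]
orientation: [0.671, 0.741, 0.0, 0.0]
force: [0.4, 0.2, -0.7]
grip_width: 0.0851
gripper_force: 0.0
```

{"op": "move_arm", "data": {"plan": [{"grip": 0,"tx": -0.026,"ty": -0.006,"tz": 0,"ax": 0,"ay": 0,"az": -0.015},{"grip": 0,"tx": -0.052,"ty": -0.011,"tz": 0,"ax": 0,"ay": 0,"az": -0.03},{"grip": 0,"tx": -0.077,"ty": -0.017,"tz": 0,"ax": 0,"ay": 0,"az": -0.046},{"grip": 0,"tx": -0.103,"ty": -0.023,"tz": 0,"ax": 0,"ay": 0,"az": -0.061},{"grip": 0,"tx": -0.129,"ty": -0.028,"tz": 0,"ax": 0,"ay": 0,"az": -0.077}]}}

```text
t: 14.25
eef_pos: [0.5444, -0.108, 0.1841]
orientation: [0.642, 0.766, 0.0, 0.0]
force: [0.4, -0.2, 0.2]
grip_width: 0.0852
gripper_force: 0.0
```

```bash
python3 - <<'E'
from h import *
from cell import r
r.get_image("wrist")
ci=r.camera_info("wrist");im,d=r.get_image("wrist");cv2.imwrite("pics/w4.png",im);P=cloud(ci,d)
for n,(x,y),z0,z1 in [("cap",(.531,-.238),.105,.12),("body",(.531,-.238),.084,.099),("lid",(.541,-.311),.068,.083)]:
    m=(np.hypot(P[...,0]-x,P[...,1]-y)<.038)&(P[...,2]>z0)&(P[...,2]<z1);q=P[m]
    if len(q): print(n,len(q),np.median(q,0),cv2.minEnclosingCircle(q[:,:2].astype(np.float32)),cv2.minAreaRect(q[:,:2].astype(np.float32)))
E
python3 go.py 0.531 -0.238 0.185 0.25 1
```

```text
cap 2007 [ 0.5309 -0.2342  0.114 ] ((0.5309497117996216, -0.23799479007720947), 0.021734468638896942) ((0.5306845307350159, -0.23780223727226257), (0.041340768337249756, 0.04206434264779091), 1.1381583213806152)
body 1068 [ 0.5317 -0.2189  0.0948] ((0.5306658148765564, -0.2370060533285141), 0.031002569943666458) ((0.530582845211029, -0.23750655353069305), (0.046261440962553024, 0.04681151732802391), 13.051762580871582)
lid 432 [ 0.5447 -0.2937  0.0788] ((0.5399818420410156, -0.30756068229675293), 0.02667100727558136) ((0.5389987826347351, -0.2975863814353943), (0.05319256708025932, 0.021840127184987068), 5.74228048324585)
t 14.35 p [ 0.5439 -0.1113  0.1844] th 0.1701 z [ 0.0004 -0.0014 -1.    ] q [-0.3677  0.3711  0.6412  1.8327 -0.2557  1.0207  0.5459] w 0.08502943772129118
call [-0.1227 -0.0342 -0.0006] az -0.0799 | to [ 0.531 -0.238  0.185]
```

View pics/w4.png

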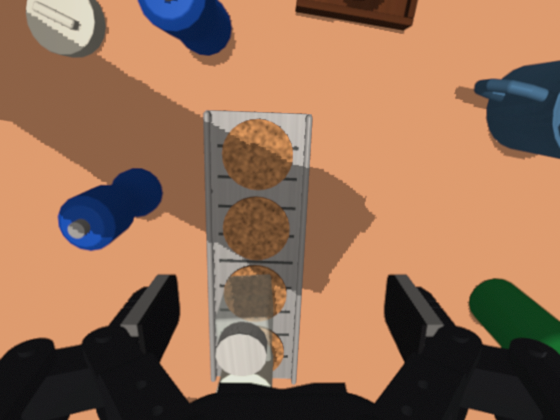

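The wrist view shows two empty cork rests at (257,153) and (256,227), with the jar cap at (241,352). The jar measures (0.531, -0.238), yaw about 0.24.

{"op": "move_arm", "data": {"plan": [{"grip": 0,"tx": -0.03,"ty": -0.008,"tz": 0,"ax": 0,"ay": 0,"az": -0.02},{"grip": 0,"tx": -0.06,"ty": -0.016,"tz": 0,"ax": 0,"ay": 0,"az": -0.04},{"grip": 0,"tx": -0.09,"ty": -0.025,"tz": 0,"ax": 0,"ay": 0,"az": -0.06},{"grip": 0,"tx": -0.124,"ty": -0.034,"tz": 0,"ax": 0,"ay": 0,"az": -0.071},{"grip": 0,"tx": -0.124,"ty": -0.034,"tz": 0,"ax": 0,"ay": 0,"az": -0.071}]}}

```text
t: 14.77
eef_pos: [0.5311, -0.2413, 0.1845]
orientation: [0.617, 0.787, -0.001, 0.001]
force: [-0.9, -0.9, -0.7]
grip_width: 0.0855
gripper_force: 0.0
```

```bash
python3 - <<'E'
from cell import r
for i in range(3): r.get_image("wrist")
E
python3 go.py 0.531 -0.238 0.05 0.24 1
```

```text
t 14.9167 p [ 0.533  -0.2345  0.1839] th 0.2455 z [-0.0002  0.0002 -1.    ] q [-0.1351  0.4268  0.6441  1.7657 -0.2914  1.0463  0.8592] w 0.08513495531918486
call [-0.0029 -0.0028  0.1339] az 0.0055 | to [ 0.531 -0.238  0.05 ]
```

{"op": "move_arm", "data": {"plan": [{"grip": 0,"tx": -0.003,"ty": -0.002,"tz": 0.03,"ax": 0,"ay": 0,"az": 0},{"grip": 0,"tx": -0.003,"ty": -0.002,"tz": 0.065,"ax": 0,"ay": 0,"az": 0},{"grip": 0,"tx": -0.003,"ty": -0.002,"tz": 0.1,"ax": 0,"ay": 0,"az": 0},{"grip": 0,"tx": -0.003,"ty": -0.002,"tz": 0.125,"ax": 0,"ay": 0,"az": 0},{"grip": 0,"tx": -0.003,"ty": -0.002,"tz": 0.134,"ax": 0,"ay": 0,"az": 0}]}}

```text
t: 15.33
eef_pos: [0.5305, -0.2357, 0.0466]
orientation: [0.614, 0.789, -0.001, -0.002]
force: [-0.5, 0.5, -0.1]
grip_width: 0.0853
gripper_force: 0.0
```

{"op": "move_arm", "data": {"plan": [{"grip": 60,"tx": 0,"ty": 0,"tz": 0,"ax": 0,"ay": 0,"az": 0},{"grip": 255,"tx": 0,"ty": 0,"tz": 0,"ax": 0,"ay": 0,"az": 0},{"grip": 255,"tx": 0,"ty": 0,"tz": 0,"ax": 0,"ay": 0,"az": 0},{"grip": 255,"tx": 0,"ty": 0,"tz": 0,"ax": 0,"ay": 0,"az": 0},{"grip": 255,"tx": 0,"ty": 0,"tz": 0,"ax": 0,"ay": 0,"az": 0}], "force": 45}}

```text
t: 15.75
eef_pos: [0.5328, -0.2384, 0.0521]
orientation: [0.615, 0.789, 0.001, 0.001]
force: [-2.7, 0.9, 8.8]
grip_width: 0.0451
gripper_force: 45.4
```

{"op": "move_arm", "data": {"plan": [{"grip": 255,"tx": 0,"ty": 0,"tz": 0,"ax": 0,"ay": 0,"az": 0},{"grip": 255,"tx": 0,"ty": 0,"tz": 0,"ax": 0,"ay": 0,"az": 0},{"grip": 255,"tx": 0,"ty": 0,"tz": -0.003,"ax": 0,"ay": 0,"az": 0},{"grip": 255,"tx": 0,"ty": 0,"tz": -0.01,"ax": 0,"ay": 0,"az": 0},{"grip": 255,"tx": 0,"ty": 0,"tz": -0.02,"ax": 0,"ay": 0,"az": 0}]}}

```text
t: 16.17
eef_pos: [0.5316, -0.2381, 0.071]
orientation: [0.615, 0.789, -0.0, -0.0]
force: [-1.1, 0.1, -2.0]
grip_width: 0.045
gripper_force: 46.5
```

```bash
python3 go.py 0.531 -0.238 0.205 0.24 1 0.574 0.2295 0.205 0.024 4
```

```text
t 16.1667 p [ 0.5316 -0.2381  0.071 ] th 0.2461 z [-0.0002  0.     -1.    ] q [-0.0638  0.5729  0.5685  1.8464 -0.4029  0.8391  0.9525] w 0.04502979887819574
call [ 0.0003 -0.0006 -0.134 ] az 0.0061 | to [ 0.531 -0.238  0.205]
call [0.111  0.0382 0.    ] az 0.054 | to [ 0.5417 -0.1211  0.205 ]
call [0.1129 0.0322 0.    ] az 0.054 | to [ 0.5525 -0.0042  0.205 ]
call [0.1144 0.026  0.    ] az 0.054 | to [0.5633 0.1126 0.205 ]
call [0.1157 0.0198 0.    ] az 0.054 | to [0.574  0.2295 0.205 ]
```

{"op": "move_arm", "data": {"plan": [{"grip": 255,"tx": 0,"ty": 0,"tz": -0.015,"ax": 0,"ay": 0,"az": 0},{"grip": 255,"tx": 0,"ty": 0,"tz": -0.035,"ax": 0,"ay": 0,"az": 0},{"grip": 255,"tx": 0,"ty": 0,"tz": -0.055,"ax": 0,"ay": 0,"az": 0},{"grip": 255,"tx": 0,"ty": 0,"tz": -0.075,"ax": 0,"ay": 0,"az": 0},{"grip": 255,"tx": 0.003,"ty": 0,"tz": -0.095,"ax": 0,"ay": 0,"az": 0}]}}

```text
t: 16.58
eef_pos: [0.5309, -0.2359, 0.1674]
orientation: [0.615, 0.788, 0.0, 0.001]
force: [0.2, -0.2, -2.2]
grip_width: 0.0452
gripper_force: 46.5
```

{"op": "move_arm", "data": {"plan": [{"grip": 255,"tx": 0.01,"ty": 0.003,"tz": -0.014,"ax": 0,"ay": 0,"az": 0.004},{"grip": 255,"tx": 0.025,"ty": 0.008,"tz": -0.026,"ax": 0,"ay": 0,"az": 0.012},{"grip": 255,"tx": 0.045,"ty": 0.015,"tz": -0.035,"ax": 0,"ay": 0,"az": 0.022},{"grip": 255,"tx": 0.07,"ty": 0.025,"tz": -0.039,"ax": 0,"ay": 0,"az": 0.036},{"grip": 255,"tx": 0.098,"ty": 0.034,"tz": -0.039,"ax": 0,"ay": 0,"az": 0.05}]}}

```text
t: 17.0
eef_pos: [0.5405, -0.1319, 0.2064]
orientation: [0.635, 0.772, 0.001, 0.001]
force: [1.7, 0.9, -2.8]
grip_width: 0.0448
gripper_force: 46.6
```

```bash
python3 go.py 0.574 0.2295 0.205 0.024 3
```

```text
t 17.0 p [ 0.5405 -0.1319  0.2064] th 0.1936 z [ 0.0027 -0.0004 -1.    ] q [-0.3436  0.347   0.6562  1.8092 -0.2402  1.0631  0.5948] w 0.04480355331680544
call [0.1161 0.0341 0.0005] az 0.0565 | to [ 0.5517 -0.0115  0.2059]
call [0.1178 0.0275 0.0005] az 0.0565 | to [0.5628 0.109  0.2055]
call [0.1192 0.0208 0.0005] az 0.0565 | to [0.574  0.2295 0.205 ]
```

{"op": "move_arm", "data": {"plan": [{"grip": 255,"tx": 0.023,"ty": 0.007,"tz": 0,"ax": 0,"ay": 0,"az": 0.011},{"grip": 255,"tx": 0.046,"ty": 0.014,"tz": 0,"ax": 0,"ay": 0,"az": 0.022},{"grip": 255,"tx": 0.07,"ty": 0.02,"tz": 0,"ax": 0,"ay": 0,"az": 0.034},{"grip": 255,"tx": 0.093,"ty": 0.027,"tz": 0,"ax": 0,"ay": 0,"az": 0.045},{"grip": 255,"tx": 0.116,"ty": 0.034,"tz": 0,"ax": 0,"ay": 0,"az": 0.057}]}}

```text
t: 17.42
eef_pos: [0.5508, -0.0105, 0.2053]
orientation: [0.657, 0.754, 0.0, 0.0]
force: [-0.6, -0.6, -2.9]
grip_width: 0.0448
gripper_force: 46.5
```

{"op": "move_arm", "data": {"plan": [{"grip": 255,"tx": 0.023,"ty": 0.006,"tz": 0,"ax": 0,"ay": 0,"az": 0.011},{"grip": 255,"tx": 0.047,"ty": 0.011,"tz": 0,"ax": 0,"ay": 0,"az": 0.022},{"grip": 255,"tx": 0.071,"ty": 0.016,"tz": 0,"ax": 0,"ay": 0,"az": 0.034},{"grip": 255,"tx": 0.094,"ty": 0.022,"tz": 0,"ax": 0,"ay": 0,"az": 0.045},{"grip": 255,"tx": 0.118,"ty": 0.0275,"tz": 0,"ax": 0,"ay": 0,"az": 0.057}]}}

```text
t: 17.83
eef_pos: [0.5618, 0.11, 0.2054]
orientation: [0.678, 0.735, 0.0, 0.0]
force: [0.0, -0.5, -2.5]
grip_width: 0.0451
gripper_force: 46.5
```

{"op": "move_arm", "data": {"plan": [{"grip": 255,"tx": 0.028,"ty": 0.005,"tz": 0,"ax": 0,"ay": 0,"az": 0.013},{"grip": 255,"tx": 0.057,"ty": 0.01,"tz": 0,"ax": 0,"ay": 0,"az": 0.027},{"grip": 255,"tx": 0.085,"ty": 0.015,"tz": 0,"ax": 0,"ay": 0,"az": 0.04},{"grip": 255,"tx": 0.108,"ty": 0.019,"tz": 0,"ax": 0,"ay": 0,"az": 0.057},{"grip": 255,"tx": 0.119,"ty": 0.021,"tz": 0,"ax": 0,"ay": 0,"az": 0.057}]}}

```text
t: 18.25
eef_pos: [0.5725, 0.233, 0.205]
orientation: [0.697, 0.717, 0.0, -0.0]
force: [-1.3, -0.6, -2.9]
grip_width: 0.0451
gripper_force: 46.5
```

```bash
python3 - <<'E'
from h import *
from cell import r
for i in range(3): r.get_image("wrist")
ci=r.camera_info("wrist");im,d=r.get_image("wrist")
cv2.imwrite("pics/w5.png",im)
c=np.array([.575,.192]);y=.024
st=[[c[0]-b*np.sin(y),c[1]+b*np.cos(y),.022] for b in(.1525,.075,0,-.075)];print(project(ci,np.array(st)))
E
python3 go.py 0.5741 0.2295 0.05 0.024 1
```

```text
[[283.8425  57.7994]
 [283.5033 142.9841]
 [283.2075 215.995 ]
 [282.9414 280.6963]]
t 18.45 p [0.573  0.2284 0.2047] th 0.0247 z [ 0.0004 -0.0006 -1.    ] q [-0.8462  0.4528  0.5613  1.6547 -0.2623  1.11   -0.1882] w 0.0450926113081197
call [0.0011 0.0011 0.1547] az 0.0007 | to [0.5741 0.2295 0.05  ]
```

View pics/w5.png

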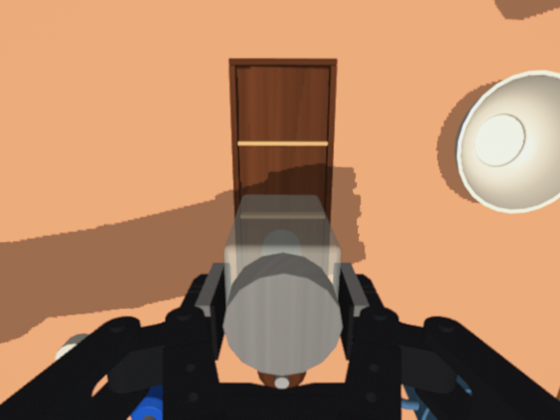

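The strip at (282,143) matches its prediction, and the jar hangs straight over its bay. Lowering it.

{"op": "move_arm", "data": {"plan": [{"grip": 255,"tx": 0.001,"ty": 0.001,"tz": 0.025,"ax": 0,"ay": 0,"az": 0},{"grip": 255,"tx": 0.001,"ty": 0.001,"tz": 0.055,"ax": 0,"ay": 0,"az": 0},{"grip": 255,"tx": 0.001,"ty": 0.001,"tz": 0.09,"ax": 0,"ay": 0,"az": 0},{"grip": 255,"tx": 0.001,"ty": 0.001,"tz": 0.12,"ax": 0,"ay": 0,"az": 0},{"grip": 255,"tx": 0.001,"ty": 0.001,"tz": 0.135,"ax": 0,"ay": 0,"az": 0}]}}

```text
t: 18.87
eef_pos: [0.5726, 0.2282, 0.0662]
orientation: [0.699, 0.715, -0.002, -0.0]
force: [-0.7, 0.2, -3.1]
grip_width: 0.0451
gripper_force: 46.7
```

{"op": "move_arm", "data": {"plan": [{"grip": 255,"tx": 0,"ty": 0,"tz": 0.006,"ax": 0,"ay": 0,"az": 0},{"grip": 255,"tx": 0,"ty": 0,"tz": 0.012,"ax": 0,"ay": 0,"az": 0},{"grip": 255,"tx": 0,"ty": 0,"tz": 0.016,"ax": 0,"ay": 0,"az": 0},{"grip": 255,"tx": 0,"ty": 0,"tz": 0.0175,"ax": 0,"ay": 0,"az": 0},{"grip": 255,"tx": 0,"ty": 0,"tz": 0.0175,"ax": 0,"ay": 0,"az": 0}]}}

```text
t: 19.28
eef_pos: [0.5743, 0.2304, 0.0523]
orientation: [0.698, 0.716, 0.0, 0.0]
force: [0.1, -0.4, -2.8]
grip_width: 0.0446
gripper_force: 46.7
```

```bash
python3 go.py 0.5741 0.2295 0.05 0.024 1
```

```text
t 19.2833 p [0.5743 0.2304 0.0523] th 0.0249 z [ 0.0009  0.0004 -1.    ] q [-0.7819  0.6363  0.4778  1.7588 -0.3766  0.8373 -0.1039] w 0.04461605570308098
call [-0.0009 -0.0002  0.0023] az 0.0009 | to [0.5741 0.2295 0.05  ]
```

{"op": "move_arm", "data": {"plan": [{"grip": 255,"tx": -0.001,"ty": 0,"tz": 0.001,"ax": 0,"ay": 0,"az": 0},{"grip": 255,"tx": -0.001,"ty": 0,"tz": 0.002,"ax": 0,"ay": 0,"az": 0},{"grip": 255,"tx": -0.001,"ty": 0,"tz": 0.003,"ax": 0,"ay": 0,"az": 0},{"grip": 255,"tx": -0.001,"ty": 0,"tz": 0.003,"ax": 0,"ay": 0,"az": 0},{"grip": 255,"tx": -0.001,"ty": 0,"tz": 0.003,"ax": 0,"ay": 0,"az": 0}]}}

```text
t: 19.7
eef_pos: [0.5743, 0.2296, 0.0501]
orientation: [0.698, 0.716, 0.001, -0.0]
force: [-7.8, -1.8, 18.2]
grip_width: 0.0454
gripper_force: 49.2
```

{"op": "move_arm", "data": {"plan": [{"grip": 150,"tx": 0,"ty": 0,"tz": 0,"ax": 0,"ay": 0,"az": 0},{"grip": 100,"tx": 0,"ty": 0,"tz": 0,"ax": 0,"ay": 0,"az": 0},{"grip": 50,"tx": 0,"ty": 0,"tz": 0,"ax": 0,"ay": 0,"az": 0},{"grip": 0,"tx": 0,"ty": 0,"tz": 0,"ax": 0,"ay": 0,"az": 0},{"grip": 0,"tx": 0,"ty": 0,"tz": 0,"ax": 0,"ay": 0,"az": 0}]}}

```text
t: 20.12
eef_pos: [0.574, 0.2294, 0.0487]
orientation: [0.698, 0.716, 0.0, 0.0]
force: [-0.1, -0.3, 0.9]
grip_width: 0.0848
gripper_force: 0.0
```

{"op": "move_arm", "data": {"plan": [{"grip": 0,"tx": 0,"ty": 0,"tz": 0,"ax": 0,"ay": 0,"az": 0},{"grip": 0,"tx": 0,"ty": 0,"tz": -0.025,"ax": 0,"ay": 0,"az": 0},{"grip": 0,"tx": 0,"ty": 0,"tz": -0.06,"ax": 0,"ay": 0,"az": 0},{"grip": 0,"tx": 0,"ty": 0,"tz": -0.1,"ax": 0,"ay": 0,"az": 0},{"grip": 0,"tx": 0,"ty": 0,"tz": -0.135,"ax": 0,"ay": 0,"az": 0}]}}

```text
t: 20.53
eef_pos: [0.5739, 0.2291, 0.1856]
orientation: [0.698, 0.716, -0.0, 0.0]
force: [-0.4, 0.5, 0.3]
grip_width: 0.0855
gripper_force: 0.0
```

```bash
python3 - <<'E'
from h import *
from cell import r
ci=r.camera_info("wrist");im,d=r.get_image("wrist");P=cloud(ci,d)
m=(np.hypot(P[...,0]-.574,P[...,1]-.2295)<.035)&(P[...,2]>.102)&(P[...,2]<.122);q=P[m]
print(len(q),np.median(q,0),cv2.minEnclosingCircle(q[:,:2].astype(np.float32)))
r.get_image("wrist")
E
python3 go.py 0.541 -0.3115 0.185 0.095 4
```

```text
2642 [0.5725 0.2312 0.1121] ((0.5723854899406433, 0.22985535860061646), 0.02105744555592537)
t 20.6333 p [0.5764 0.23   0.1893] th 0.0247 z [ 0.007   0.0037 -1.    ] q [-0.8414  0.4708  0.5572  1.6669 -0.2775  1.0752 -0.1771] w 0.08532122331571937
call [-0.1351 -0.0122  0.0011] az -0.0176 | to [0.5676 0.0946 0.1883]
call [-0.1349 -0.0146  0.0011] az -0.0176 | to [ 0.5587 -0.0407  0.1872]
call [-0.1346 -0.0169  0.0011] az -0.0176 | to [ 0.5499 -0.1761  0.1861]
call [-0.1343 -0.0193  0.0011] az -0.0176 | to [ 0.541  -0.3115  0.185 ]
```

{"op": "move_arm", "data": {"plan": [{"grip": 0,"tx": -0.027,"ty": -0.002,"tz": 0,"ax": 0,"ay": 0,"az": -0.004},{"grip": 0,"tx": -0.054,"ty": -0.005,"tz": 0,"ax": 0,"ay": 0,"az": -0.007},{"grip": 0,"tx": -0.081,"ty": -0.007,"tz": 0,"ax": 0,"ay": 0,"az": -0.011},{"grip": 0,"tx": -0.108,"ty": -0.009,"tz": 0,"ax": 0,"ay": 0,"az": -0.014},{"grip": 0,"tx": -0.135,"ty": -0.011,"tz": 0,"ax": 0,"ay": 0,"az": -0.018}]}}

```text
t: 21.05
eef_pos: [0.5659, 0.0929, 0.1834]
orientation: [0.692, 0.722, -0.0, -0.0]
force: [-0.4, 0.1, -0.0]
grip_width: 0.0854
gripper_force: 0.0
```

{"op": "move_arm", "data": {"plan": [{"grip": 0,"tx": -0.027,"ty": -0.003,"tz": 0,"ax": 0,"ay": 0,"az": -0.004},{"grip": 0,"tx": -0.054,"ty": -0.006,"tz": 0,"ax": 0,"ay": 0,"az": -0.007},{"grip": 0,"tx": -0.081,"ty": -0.009,"tz": 0,"ax": 0,"ay": 0,"az": -0.011},{"grip": 0,"tx": -0.108,"ty": -0.012,"tz": 0,"ax": 0,"ay": 0,"az": -0.014},{"grip": 0,"tx": -0.135,"ty": -0.0145,"tz": 0,"ax": 0,"ay": 0,"az": -0.018}]}}

```text
t: 21.47
eef_pos: [0.5572, -0.0426, 0.1834]
orientation: [0.685, 0.728, -0.0, -0.0]
force: [0.4, 0.3, -0.5]
grip_width: 0.0852
gripper_force: 0.0
```

{"op": "move_arm", "data": {"plan": [{"grip": 0,"tx": -0.03,"ty": -0.003,"tz": 0,"ax": 0,"ay": 0,"az": -0.004},{"grip": 0,"tx": -0.06,"ty": -0.007,"tz": 0,"ax": 0,"ay": 0,"az": -0.007},{"grip": 0,"tx": -0.09,"ty": -0.011,"tz": 0,"ax": 0,"ay": 0,"az": -0.011},{"grip": 0,"tx": -0.12,"ty": -0.014,"tz": 0,"ax": 0,"ay": 0,"az": -0.014},{"grip": 0,"tx": -0.135,"ty": -0.017,"tz": 0,"ax": 0,"ay": 0,"az": -0.018}]}}

```text
t: 21.88
eef_pos: [0.5481, -0.1809, 0.1836]
orientation: [0.68, 0.733, -0.0, 0.0]
force: [-0.4, -0.2, -0.4]
grip_width: 0.0858
gripper_force: 0.0
```

```bash
python3 - <<'E'
from h import *
from cell import r
for i in range(2): r.get_image("wrist")
ci=r.camera_info("wrist");im,d=r.get_image("wrist");P=cloud(ci,d)
for n,(x,y),z0,z1 in [("lid",(.541,-.311),.068,.083),("ball",(.541,-.311),.087,.11)]:
    m=(np.hypot(P[...,0]-x,P[...,1]-y)<.038)&(P[...,2]>z0)&(P[...,2]<z1);q=P[m]
    if len(q): print(n,len(q),np.median(q,0),cv2.minEnclosingCircle(q[:,:2].astype(np.float32)))
E
python3 go.py 0.541 -0.3115 0.185 0.095 1
```

```text
lid 2471 [ 0.5406 -0.3068  0.079 ] ((0.5410984754562378, -0.31272780895233154), 0.02887062542140484)
ball 275 [ 0.5404 -0.309   0.096 ] ((0.5405163764953613, -0.3121819496154785), 0.007987812161445618)
t 22.0333 p [ 0.5484 -0.1783  0.1834] th 0.0766 z [-0.0003 -0.0004 -1.    ] q [-0.2487  0.419   0.6563  1.7806 -0.2913  1.0409  0.5915] w 0.08543215528463867
call [-0.1322 -0.0176 -0.0016] az -0.0184 | to [ 0.541  -0.3115  0.185 ]
```

{"op": "move_arm", "data": {"plan": [{"grip": 0,"tx": -0.032,"ty": -0.004,"tz": 0,"ax": 0,"ay": 0,"az": -0.004},{"grip": 0,"tx": -0.064,"ty": -0.009,"tz": 0,"ax": 0,"ay": 0,"az": -0.008},{"grip": 0,"tx": -0.096,"ty": -0.013,"tz": 0,"ax": 0,"ay": 0,"az": -0.013},{"grip": 0,"tx": -0.133,"ty": -0.0175,"tz": 0,"ax": 0,"ay": 0,"az": -0.018},{"grip": 0,"tx": -0.133,"ty": -0.0175,"tz": 0,"ax": 0,"ay": 0,"az": -0.018}]}}

```text
t: 22.45
eef_pos: [0.5402, -0.3169, 0.1837]
orientation: [0.674, 0.739, -0.001, 0.001]
force: [-0.7, -1.2, -0.3]
grip_width: 0.0854
gripper_force: 0.0
```

```bash
python3 - <<'E'
from cell import r
for i in range(4): r.get_image("wrist")
E
python3 go.py 0.541 -0.312 0.03 0.095 1
```

```text
t 22.65 p [ 0.5425 -0.3094  0.1833] th 0.0987 z [-0.0003  0.0008 -1.    ] q [-0.0044  0.5122  0.6538  1.6572 -0.3434  1.0904  0.8471] w 0.08513654932112016
call [-0.0024 -0.0018  0.1533] az 0.0037 | to [ 0.541 -0.312  0.03 ]
```

{"op": "move_arm", "data": {"plan": [{"grip": 0,"tx": -0.001,"ty": -0.001,"tz": 0.03,"ax": 0,"ay": 0,"az": 0},{"grip": 0,"tx": -0.001,"ty": -0.001,"tz": 0.065,"ax": 0,"ay": 0,"az": 0},{"grip": 0,"tx": -0.001,"ty": -0.001,"tz": 0.1,"ax": 0,"ay": 0,"az": 0},{"grip": 0,"tx": -0.001,"ty": -0.001,"tz": 0.125,"ax": 0,"ay": 0,"az": 0},{"grip": 0,"tx": -0.001,"ty": -0.001,"tz": 0.135,"ax": 0,"ay": 0,"az": 0}]}}

```text
t: 23.07
eef_pos: [0.5403, -0.3092, 0.0452]
orientation: [0.671, 0.741, -0.0, -0.002]
force: [-0.1, -0.4, 0.6]
grip_width: 0.0856
gripper_force: 0.0
```

{"op": "move_arm", "data": {"plan": [{"grip": 0,"tx": 0,"ty": 0,"tz": 0.005,"ax": 0,"ay": 0,"az": 0},{"grip": 0,"tx": 0,"ty": 0,"tz": 0.01,"ax": 0,"ay": 0,"az": 0},{"grip": 0,"tx": 0,"ty": 0,"tz": 0.015,"ax": 0,"ay": 0,"az": 0},{"grip": 0,"tx": 0,"ty": 0,"tz": 0.017,"ax": 0,"ay": 0,"az": 0},{"grip": 0,"tx": 0,"ty": 0,"tz": 0.017,"ax": 0,"ay": 0,"az": 0}]}}

```text
t: 23.48
eef_pos: [0.5414, -0.3122, 0.0322]
orientation: [0.672, 0.741, 0.0, 0.0]
force: [-0.0, -1.0, 0.3]
grip_width: 0.0854
gripper_force: 0.0
```

```bash
python3 go.py 0.541 -0.312 0.03 0.095 1
```

```text
t 23.4833 p [ 0.5414 -0.3122  0.0322] th 0.0972 z [ 0.0009 -0.0003 -1.    ] q [ 0.0755  0.6955  0.5513  1.7512 -0.4727  0.8294  0.946 ] w 0.08537248094293107
call [ 0.0002 -0.0004  0.0022] az 0.0022 | to [ 0.541 -0.312  0.03 ]
```

{"op": "move_arm", "data": {"plan": [{"grip": 60,"tx": 0,"ty": 0,"tz": 0,"ax": 0,"ay": 0,"az": 0},{"grip": 255,"tx": 0,"ty": 0,"tz": 0,"ax": 0,"ay": 0,"az": 0},{"grip": 255,"tx": 0,"ty": 0,"tz": 0,"ax": 0,"ay": 0,"az": 0},{"grip": 255,"tx": 0,"ty": 0,"tz": 0,"ax": 0,"ay": 0,"az": 0},{"grip": 255,"tx": 0,"ty": 0,"tz": 0,"ax": 0,"ay": 0,"az": 0}], "force": 50}}

```text
t: 23.9
eef_pos: [0.5413, -0.3124, 0.0327]
orientation: [0.672, 0.741, 0.0, 0.0]
force: [-3.5, 2.6, 11.9]
grip_width: 0.0536
gripper_force: 50.1
```

{"op": "move_arm", "data": {"plan": [{"grip": 255,"tx": 0,"ty": 0,"tz": 0,"ax": 0,"ay": 0,"az": 0},{"grip": 255,"tx": 0,"ty": 0,"tz": 0,"ax": 0,"ay": 0,"az": 0},{"grip": 255,"tx": 0,"ty": 0,"tz": -0.003,"ax": 0,"ay": 0,"az": 0},{"grip": 255,"tx": 0,"ty": 0,"tz": -0.01,"ax": 0,"ay": 0,"az": 0},{"grip": 255,"tx": 0,"ty": 0,"tz": -0.02,"ax": 0,"ay": 0,"az": 0}]}}

```text
t: 24.32
eef_pos: [0.5406, -0.3119, 0.0517]
orientation: [0.672, 0.741, -0.0, -0.001]
force: [-0.0, -0.2, -2.8]
grip_width: 0.0536
gripper_force: 53.0
```

{"op": "move_arm", "data": {"plan": [{"grip": 255,"tx": 0,"ty": 0,"tz": -0.015,"ax": 0,"ay": 0,"az": 0},{"grip": 255,"tx": 0,"ty": 0,"tz": -0.035,"ax": 0,"ay": 0,"az": 0},{"grip": 255,"tx": 0,"ty": 0,"tz": -0.055,"ax": 0,"ay": 0,"az": 0},{"grip": 255,"tx": 0,"ty": 0,"tz": -0.078,"ax": 0,"ay": 0,"az": 0},{"grip": 255,"tx": 0,"ty": 0,"tz": -0.1,"ax": 0,"ay": 0,"az": 0}]}}

```text
t: 24.73
eef_pos: [0.5409, -0.3123, 0.1541]
orientation: [0.672, 0.74, 0.0, 0.0]
force: [1.3, 0.3, -2.6]
grip_width: 0.0536
gripper_force: 53.1
```

{"op": "move_arm", "data": {"plan": [{"grip": 255,"tx": 0.008,"ty": 0.001,"tz": -0.016,"ax": 0,"ay": 0,"az": 0},{"grip": 255,"tx": 0.022,"ty": 0.003,"tz": -0.03,"ax": 0,"ay": 0,"az": 0},{"grip": 255,"tx": 0.04,"ty": 0.006,"tz": -0.04,"ax": 0,"ay": 0,"az": 0},{"grip": 255,"tx": 0.062,"ty": 0.01,"tz": -0.045,"ax": 0,"ay": 0,"az": 0},{"grip": 255,"tx": 0.085,"ty": 0.014,"tz": -0.045,"ax": 0,"ay": 0,"az": 0.01}]}}

```text
t: 25.15
eef_pos: [0.547, -0.2254, 0.1987]
orientation: [0.676, 0.737, 0.001, 0.001]
force: [0.4, -0.8, -2.9]
grip_width: 0.0536
gripper_force: 53.1
```

```bash
python3 go.py 0.5723 0.3045 0.198 0.024 4
```

```text
t 25.15 p [ 0.547  -0.2254  0.1987] th 0.0865 z [ 0.0022 -0.0004 -1.    ] q [-0.1716  0.4316  0.67    1.7301 -0.2993  1.082   0.6819] w 0.05360905105184873
call [0.1314 0.0177 0.0002] az 0.0156 | to [ 0.5533 -0.0929  0.1985]
call [0.1317 0.0157 0.0002] az 0.0156 | to [0.5596 0.0396 0.1984]
call [0.1319 0.0136 0.0002] az 0.0156 | to [0.566  0.172  0.1982]
call [0.1321 0.0116 0.0002] az 0.0156 | to [0.5723 0.3045 0.198 ]
```

{"op": "move_arm", "data": {"plan": [{"grip": 255,"tx": 0.026,"ty": 0.004,"tz": 0,"ax": 0,"ay": 0,"az": 0.003},{"grip": 255,"tx": 0.052,"ty": 0.007,"tz": 0,"ax": 0,"ay": 0,"az": 0.006},{"grip": 255,"tx": 0.079,"ty": 0.011,"tz": 0,"ax": 0,"ay": 0,"az": 0.009},{"grip": 255,"tx": 0.105,"ty": 0.014,"tz": 0,"ax": 0,"ay": 0,"az": 0.012},{"grip": 255,"tx": 0.131,"ty": 0.018,"tz": 0,"ax": 0,"ay": 0,"az": 0.016}]}}

```text
t: 25.57
eef_pos: [0.5529, -0.0923, 0.1974]
orientation: [0.682, 0.732, 0.0, 0.0]
force: [-0.2, 0.9, -2.2]
grip_width: 0.0536
gripper_force: 53.1
```

{"op": "move_arm", "data": {"plan": [{"grip": 255,"tx": 0.026,"ty": 0.003,"tz": 0,"ax": 0,"ay": 0,"az": 0.003},{"grip": 255,"tx": 0.053,"ty": 0.006,"tz": 0,"ax": 0,"ay": 0,"az": 0.006},{"grip": 255,"tx": 0.079,"ty": 0.009,"tz": 0,"ax": 0,"ay": 0,"az": 0.009},{"grip": 255,"tx": 0.105,"ty": 0.012,"tz": 0,"ax": 0,"ay": 0,"az": 0.012},{"grip": 255,"tx": 0.132,"ty": 0.016,"tz": 0,"ax": 0,"ay": 0,"az": 0.016}]}}

```text
t: 25.98
eef_pos: [0.5593, 0.0402, 0.1975]
orientation: [0.687, 0.726, 0.0, 0.0]
force: [0.9, 0.2, -2.9]
grip_width: 0.0533
gripper_force: 53.1
```

{"op": "move_arm", "data": {"plan": [{"grip": 255,"tx": 0.026,"ty": 0.003,"tz": 0,"ax": 0,"ay": 0,"az": 0.003},{"grip": 255,"tx": 0.053,"ty": 0.005,"tz": 0,"ax": 0,"ay": 0,"az": 0.006},{"grip": 255,"tx": 0.079,"ty": 0.008,"tz": 0,"ax": 0,"ay": 0,"az": 0.009},{"grip": 255,"tx": 0.106,"ty": 0.011,"tz": 0,"ax": 0,"ay": 0,"az": 0.012},{"grip": 255,"tx": 0.132,"ty": 0.014,"tz": 0,"ax": 0,"ay": 0,"az": 0.016}]}}

```text
t: 26.4
eef_pos: [0.566, 0.1731, 0.1974]
orientation: [0.693, 0.721, 0.0, -0.0]
force: [0.2, -0.3, -3.0]
grip_width: 0.0535
gripper_force: 53.1
```

```bash
python3 go.py 0.5723 0.3045 0.198 0.024 1
```

```text
t 26.4 p [0.566  0.1731 0.1974] th 0.0392 z [ 0.0003  0.0003 -1.    ] q [-0.7899  0.4147  0.5742  1.7269 -0.2519  1.0738 -0.0941] w 0.05349524734090458
call [ 0.131   0.0114 -0.0006] az 0.0152 | to [0.5723 0.3045 0.198 ]
```

{"op": "move_arm", "data": {"plan": [{"grip": 255,"tx": 0.03,"ty": 0.003,"tz": 0,"ax": 0,"ay": 0,"az": 0.003},{"grip": 255,"tx": 0.06,"ty": 0.005,"tz": 0,"ax": 0,"ay": 0,"az": 0.006},{"grip": 255,"tx": 0.09,"ty": 0.008,"tz": 0,"ax": 0,"ay": 0,"az": 0.009},{"grip": 255,"tx": 0.117,"ty": 0.01,"tz": 0,"ax": 0,"ay": 0,"az": 0.015},{"grip": 255,"tx": 0.131,"ty": 0.0115,"tz": 0,"ax": 0,"ay": 0,"az": 0.015}]}}

```text
t: 26.82
eef_pos: [0.5716, 0.3069, 0.1971]
orientation: [0.697, 0.717, 0.0, -0.0]
force: [0.2, 0.7, -2.7]
grip_width: 0.0536
gripper_force: 53.1
```

```bash
python3 - <<'E'
from h import *
from cell import r
for i in range(3): r.get_image("wrist")
ci=r.camera_info("wrist");im,d=r.get_image("wrist")
cv2.imwrite("pics/w6.png",im)
c=np.array([.575,.192]);y=.024
st=[[c[0]-b*np.sin(y),c[1]+b*np.cos(y),.022] for b in(.1525,.075,0,-.075)];print(project(ci,np.array(st)))
E
python3 go.py 0.5723 0.3045 0.03 0.024 1
```

```text
[[282.2951 140.2113]
 [282.0832 217.4635]
 [281.9012 283.3919]
 [281.7392 341.6883]]
t 27.0167 p [0.5727 0.3022 0.197 ] th 0.0241 z [ 0.0001 -0.0006 -1.    ] q [-0.9133  0.5149  0.5363  1.5792 -0.2818  1.1257 -0.2877] w 0.053215241065789134
call [ 0.0023 -0.0004  0.167 ] az 0.0001 | to [0.5723 0.3045 0.03  ]
```

View pics/w6.png

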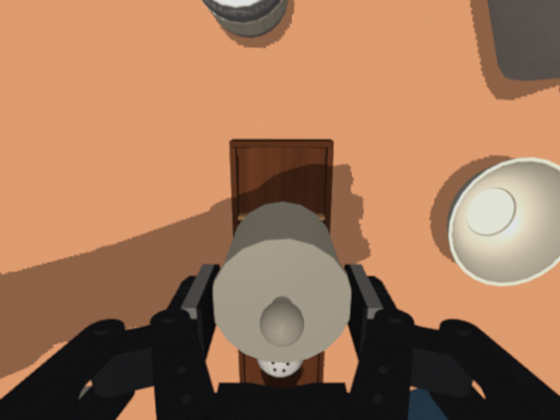

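The rack end at v=140 and the strip at v=217 match their predictions, and the pot is upright over the left bay. Lowering it.

{"op": "move_arm", "data": {"plan": [{"grip": 255,"tx": 0.001,"ty": 0,"tz": 0.025,"ax": 0,"ay": 0,"az": 0},{"grip": 255,"tx": 0.001,"ty": 0,"tz": 0.06,"ax": 0,"ay": 0,"az": 0},{"grip": 255,"tx": 0.001,"ty": 0,"tz": 0.095,"ax": 0,"ay": 0,"az": 0},{"grip": 255,"tx": 0.001,"ty": 0,"tz": 0.125,"ax": 0,"ay": 0,"az": 0},{"grip": 255,"tx": 0.001,"ty": 0,"tz": 0.145,"ax": 0,"ay": 0,"az": 0}]}}

```text
t: 27.43
eef_pos: [0.572, 0.3016, 0.0492]
orientation: [0.699, 0.715, -0.001, -0.0]
force: [0.3, -0.4, -3.4]
grip_width: 0.0535
gripper_force: 53.2
```

{"op": "move_arm", "data": {"plan": [{"grip": 255,"tx": 0,"ty": 0,"tz": 0.006,"ax": 0,"ay": 0,"az": 0},{"grip": 255,"tx": 0,"ty": 0,"tz": 0.012,"ax": 0,"ay": 0,"az": 0},{"grip": 255,"tx": 0,"ty": 0,"tz": 0.017,"ax": 0,"ay": 0,"az": 0},{"grip": 255,"tx": 0,"ty": 0,"tz": 0.019,"ax": 0,"ay": 0,"az": 0},{"grip": 255,"tx": 0,"ty": 0,"tz": 0.019,"ax": 0,"ay": 0,"az": 0}]}}

```text
t: 27.85
eef_pos: [0.5734, 0.3037, 0.0334]
orientation: [0.699, 0.715, 0.0, 0.0]
force: [-0.5, -0.5, -3.4]
grip_width: 0.0536
gripper_force: 53.3
```

```bash
python3 go.py 0.5723 0.3045 0.03 0.024 1
```

```text
t 27.85 p [0.5734 0.3037 0.0334] th 0.0238 z [ 0.0009  0.0005 -1.    ] q [-0.8545  0.7041  0.4521  1.6836 -0.3884  0.8431 -0.2108] w 0.05364814314606843
call [ 0.0009 -0.001   0.0034] az -0.0002 | to [0.5723 0.3045 0.03  ]
```

{"op": "move_arm", "data": {"plan": [{"grip": 255,"tx": 0.001,"ty": -0.001,"tz": 0.001,"ax": 0,"ay": 0,"az": 0},{"grip": 255,"tx": 0.001,"ty": -0.001,"tz": 0.002,"ax": 0,"ay": 0,"az": 0},{"grip": 255,"tx": 0.001,"ty": -0.001,"tz": 0.0035,"ax": 0,"ay": 0,"az": 0},{"grip": 255,"tx": 0.001,"ty": -0.001,"tz": 0.0035,"ax": 0,"ay": 0,"az": 0},{"grip": 255,"tx": 0.001,"ty": -0.001,"tz": 0.0035,"ax": 0,"ay": 0,"az": 0}]}}

```text
t: 28.27
eef_pos: [0.5723, 0.3051, 0.0306]
orientation: [0.698, 0.716, 0.001, -0.0]
force: [-6.2, -1.1, 15.3]
grip_width: 0.0536
gripper_force: 54.7
```

{"op": "move_arm", "data": {"plan": [{"grip": 130,"tx": 0,"ty": 0,"tz": 0,"ax": 0,"ay": 0,"az": 0},{"grip": 90,"tx": 0,"ty": 0,"tz": 0,"ax": 0,"ay": 0,"az": 0},{"grip": 45,"tx": 0,"ty": 0,"tz": 0,"ax": 0,"ay": 0,"az": 0},{"grip": 0,"tx": 0,"ty": 0,"tz": 0,"ax": 0,"ay": 0,"az": 0},{"grip": 0,"tx": 0,"ty": 0,"tz": 0,"ax": 0,"ay": 0,"az": 0}]}}

```text
t: 28.68
eef_pos: [0.572, 0.3046, 0.0292]
orientation: [0.699, 0.716, 0.0, 0.0]
force: [-0.7, 0.1, -0.1]
grip_width: 0.085
gripper_force: 0.0
```

{"op": "move_arm", "data": {"plan": [{"grip": 0,"tx": 0,"ty": 0,"tz": 0,"ax": 0,"ay": 0,"az": 0},{"grip": 0,"tx": 0,"ty": 0,"tz": -0.025,"ax": 0,"ay": 0,"az": 0},{"grip": 0,"tx": 0,"ty": 0,"tz": -0.06,"ax": 0,"ay": 0,"az": 0},{"grip": 0,"tx": 0,"ty": 0,"tz": -0.1,"ax": 0,"ay": 0,"az": 0},{"grip": 0,"tx": 0,"ty": 0,"tz": -0.14,"ax": 0,"ay": 0,"az": 0}]}}

```text
t: 29.1
eef_pos: [0.5716, 0.3041, 0.1704]
orientation: [0.699, 0.715, -0.001, 0.0]
force: [-0.3, 0.6, 0.8]
grip_width: 0.0854
gripper_force: 0.0
```

{"op": "move_arm", "data": {"plan": [{"grip": 0,"tx": 0,"ty": -0.035,"tz": -0.02,"ax": 0,"ay": 0,"az": 0},{"grip": 0,"tx": 0,"ty": -0.07,"tz": -0.04,"ax": 0,"ay": 0,"az": 0},{"grip": 0,"tx": 0,"ty": -0.105,"tz": -0.05,"ax": 0,"ay": 0,"az": 0},{"grip": 0,"tx": 0,"ty": -0.14,"tz": -0.06,"ax": 0,"ay": 0,"az": 0},{"grip": 0,"tx": 0,"ty": -0.15,"tz": -0.06,"ax": 0,"ay": 0,"az": 0}]}}

```text
t: 29.52
eef_pos: [0.4186, 0.3016, 0.2307]
orientation: [0.698, 0.716, 0.001, -0.001]
force: [-0.3, 1.5, -0.2]
grip_width: 0.0855
gripper_force: 0.0
```

```bash
python3 - <<'E'
from h import *
from cell import r
for n in("top","scene"):
    ci=r.camera_info(n);im,d=r.get_image(n);cv2.imwrite(f"pics/{n}1.png",im);P=cloud(ci,d);print(n)
    for k,(x,y),z0,z1 in [("mill",(.577,.08),.083,.14),("shaker",(.576,.1545),.085,.12),("jar",(.574,.2295),.103,.12),("pot",(.572,.3045),.067,.081)]:
        m=(np.hypot(P[...,0]-x,P[...,1]-y)<.037)&(P[...,2]>z0)&(P[...,2]<z1);q=P[m]
        if len(q): print(k,len(q),q[:,2].max(),cv2.minEnclosingCircle(q[:,:2].astype(np.float32)))
cv2.imwrite("pics/fin.png",np.vstack([cv2.resize(cv2.imread("pics/top1.png")[130:215,95:275],(720,300)),cv2.resize(cv2.imread("pics/scene1.png")[110:270,250:450],(375,300)).repeat(1,0)]) if 0 else np.hstack([cv2.resize(cv2.imread("pics/top1.png")[130:215,95:275],(400,400)),cv2.resize(cv2.imread("pics/scene1.png")[100:270,270:440],(400,400))]))
E
python3 go.py 0.5 0.3 0.2 0 1 | head -1
```

```text
top
mill 527 0.1306734022932784 ((0.576623260974884, 0.07857263833284378), 0.022180795669555664)
shaker 421 0.10382573480882784 ((0.5748316645622253, 0.15470407903194427), 0.021551981568336487)
jar 427 0.11326094668586162 ((0.5721096992492676, 0.23028777539730072), 0.0214596726000309)
pot 602 0.07829926482208271 ((0.5717928409576416, 0.30626213550567627), 0.029078148305416107)
scene
mill 573 0.1301264517742794 ((0.5770013332366943, 0.07652977108955383), 0.02302585169672966)
shaker 246 0.10243277009282492 ((0.5762193202972412, 0.1509760171175003), 0.02186352200806141)
jar 208 0.1128890802318318 ((0.5726702809333801, 0.2280168980360031), 0.02234957553446293)
pot 210 0.07931663506633368 ((0.5729957222938538, 0.30336320400238037), 0.028441667556762695)
t 29.6167 p [0.4203 0.3017 0.2298] th 0.0264 z [-0.0001  0.002  -1.    ] q [-1.1669  0.2245  0.5642  1.8709 -0.1371  1.083  -0.5233] w 0.08552202088836067
```

View pics/fin.png

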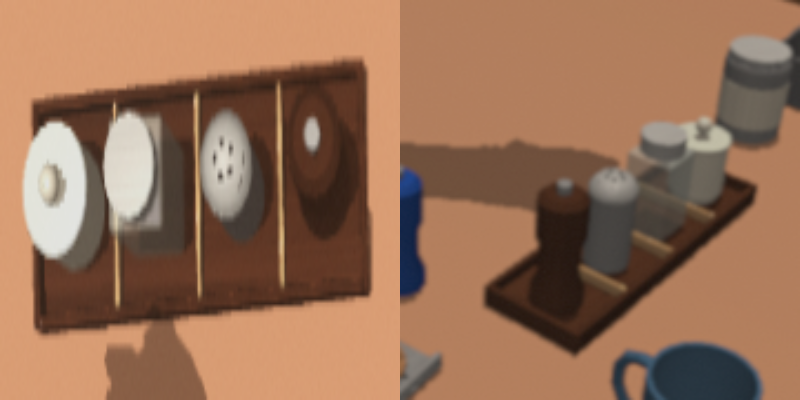

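All four stand upright, one to a bay: pot, jar, shaker, mill from left to right as seen from the robot. Each is within about 2 mm of its bay middle in the top view, and the gripper is clear.

```bash
python3 -c "
from cell import r
print(r.hand_in())"
```

```text
the job is handed in; nothing more can be done
None
```

I moved all four pieces into the wooden rack in reverse order (pot, jar, shaker, mill from the robot's left); all stood upright and near the middle of their bays when I handed the job in at about 30 s.

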